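Set the adjustable wrench to the faceplate nut and tighten it

ROBOT

A 7-joint arm with a two-finger parallel gripper is mounted at the origin on the work surface. World frame = base frame: x ahead of the robot, y to its left, z up, the work surface at z = 0. Lengths are in m, angles in degrees, forces in N, time in s.
With the tool pointing down it reaches from about 0.425 to 0.825 m from the base axis. Payload 3.6 kg.
Tool frame: the origin (TCP) lies at the very end of the fingers, on their centre line; the grasp point (between the pads) lies 19 mm behind it; z points along the fingers, y is the direction in which the jaws open and shut (so a half turn about z gives the same grasp; the last joint's range is limited). The gripper opens to 93 mm and grips with 3 to 60 N. Pads are 15 mm wide; open, the fingers measure 128 mm over their backs; the gripper's body (75 mm by 188 mm) begins 65 mm behind the grasp point.
Start: joints at [-69.643, 35.231, -0.722, 81.555, 0.464, 63.22, -2.315], TCP at [0.242, 0.603, 0.219] pointing down, gripper open.
Joint ranges: [-178.69, 178.69], [-17.37, 117.87], [-77.05, 75.6], [15.02, 138.74], [-78.02, 258.01], [0.78, 113.62], [-162.83, 162.83]. Speed limits (degrees/s): [159.86, 159.86, 180, 180, 180, 180, 180].

INTERFACE

Orientations are given as [roll, pitch, yaw] about the fixed x, y, z axes, in that order (R = Rz(yaw) Ry(pitch) Rx(roll)).
In Python, from rig import sensors, imaging, job_done gives the robot as it stands. The module is installed in compiled form; this text tells all that it offers.
- The arm moves only by the tool play_rows, never from a script. Its argument "series" is a list of rows, each an object of numbers: "grip": the finger opening in mm, from 0 to 93; "tx", "ty", "tz": the shift along the tool's x, y, z in mm; "roll": the turn about the tool's z in degrees. In form: [{"grip": .., "tx": .., "ty": .., "tz": .., "roll": ..}, ...]. A call has 1 to 12 rows; each row is the pose to reach, as a shift and turn from the pose commanded when the call began, along the tool's axes at that moment; what a row does not reach only later rows make up. A row lasts 1/8 s, in which the tool goes at most 62.5 mm and 10.7 degrees, less where a joint would pass 70% of its speed; a pose out of reach is approached as far as the arm can. A call with a gripper value outside its range is refused whole. The fingers move at their own pace and stop on an object; "force" is the grip in N (left out, the last holds). Time passes only in rows, so rows that repeat a pose let the fingers close. It gives the time, the measured TCP pose, the force and the opening at its end, in the units of the state.
- sensors.sense(): the state, without advancing time (a new reading comes with each control period).
- imaging.capture(name): name is "scene" or "side" or "wrist"; returns (picture, depth): 420x560x3 uint8, red, green, blue; 420x560 float32, m along the optical axis (not along the pixel's ray), 0 where there is no reading.
- imaging.camera_params(name): a dict with "mtx" (3x3 intrinsics, pixels), "k1" (the pictures are not rectified: a ray, as slopes to the right and down, at radius r is drawn at 1 + k1 r^2 times it, then the intrinsics apply), "R" (3x3) and "t" (3): a world point X has camera coordinates R X + t. Camera axes: x right, y down, z forward; pixel columns grow to the right and rows downward; lengths in m; the calibration is good to about 2 mm. A picture is of the moment at which its call begins: read the wrist's pose just before it. camera_params takes no time and is no camera call; for the wrist camera it gives the pose at the moment of the call.
- job_done(): hands the job in, once; it reports no verdict.
The state is a dict: "clock": time; "q": joint angles; "joint_vel": joint speeds; "tau": joint torques, N m; "eef_pos": TCP position; "tool_rot": TCP orientation; "force": force on the tool from outside, world axes, zero at the start; "wrist_torque": the same for the moment, N m; "finger_gap": finger opening in m.
Only numpy, scipy, OpenCV 4.12 (cv2) and the standard library are available. Lean on these libraries where they do the work, as an engineer would, in place of code of your own. Each camera call takes 0.05 s, during which the arm holds its last target.

TASK

Lay the adjustable wrench flat on the faceplate with its open jaws around the big hexagon nut, roll its worm with a fingertip until the moving jaw has closed snugly on the nut, then use the wrench to tighten the nut (clockwise seen from above) by about a sixth of a turn. Move the jaw only by its worm and the nut only with the wrench; leave the wrench snug on the nut, let go, and leave the other things where they are.

Things in the scene. Friction and masses are not known exactly. Their poses are not given: they have to be found in the camera images.
- wrench: adjustable wrench of bare light metal, loose, about 0.4 kg (varies), 196 mm long, lying flat on the table. Origin at its underside, below the middle of the jaws. Axes: x along the handle towards the jaws' open end, y across from the moving to the fixed jaw, z up out of the face that shows the worm. Centre of mass 65 mm behind the origin (x = -65 mm)
- wrench_grip (a point): point in the wrench's handle at x = -110 mm, half-way up (9 mm above the underside), same axes as the wrench. The handle is a straight bar 26 mm wide (y), 16 mm thick (z), from x = -66 to -176 mm
- jaw_seat (a point): point of the wrench, same axes, 9 mm above the underside, where a nut's centre sits when held snugly: fixed jaw's face at y = +18 mm, throat at x = -22.5 mm, jaws reach to x = +20 mm and are 18 mm thick (tops 9 mm above this point). The moving jaw's face is at y = +18 mm minus the opening, the jaw 14 mm wide beyond it
- worm_top (a point): crown of the worm, a dark knurled roller, 24 mm diameter, 26 mm long, axis along the wrench's y, at x = -42 mm, y = -1 mm; it stands 7.5 mm proud of the head. A fingertip pressed on the crown (8 to 14 N) and dragged along +x (to the jaws) rolls it and closes the jaw, the other way opens it. It takes 4 N at the rim; 12 mm of rolling moves the jaw 2 mm: several strokes are needed
- worm (a joint): turn of the worm in rad, positive = closing, 0 = opening of 44 mm; it stays where it is left and stops when the jaw is tight on something
- jaw_part (a joint): travel of the moving jaw in m, positive = closing: opening = 0.044 m minus this; 0.008 is snug on the nut. Driven by the worm, 2 mm per rad; the jaw itself must not be pushed. It starts so wide open (42.5 to 46 mm) that the wrench would slip round the nut
- nut_centre (a point): centre, half-way up, of a steel hexagon nut 36 mm across flats (41.6 mm across corners), 22 mm high, a 4 mm stud end on top. Flats face this frame's y axis and every 60 degrees from it (corners on x); the frame turns with the nut. It stands on the flat top of the faceplate
- faceplate: fixed round turntable, grey and bare metal, 170 mm across, its top 50 mm above the table, the nut in its middle; origin at the centre of its underside. A wrench laid round the nut lies flat on it, the rear half of its handle overhanging the edge
- nut (a joint): turn of the nut in rad, 0 at the start, positive = clockwise seen from above (tightening); it turns stiffly (0.35 N m) and stays where it is left
- spanner: plain fixed-size open-ended spanner, 180 mm long, no worm, lying flat, near where the adjustable wrench could be (the two swap sides of the faceplate); a bystander; origin at the centre of its underside
- foam_wedge: dark foam block with a step, 100 x 170 x 80 mm; a bystander; origin at the centre of its underside
- tape_roll: empty cardboard core of a tape roll, a ring 110 mm across, 48 mm high; a bystander; origin at the centre of its underside
- hub: steel stepped hub, 72 mm across, 26 mm high; a bystander; origin at the centre of its underside
- batten: wooden batten 30 x 160 x 16 mm; a bystander; origin at the centre of its underside
- glue_pot: white jar with black lid, 70 mm across, 120 mm high; a bystander; origin at the centre of its underside
Mind the look-alikes: they are no part of the job. What is shaped like the wrench but pink is not meant.

How it is judged:
By the outcome, as a careful person would: the job done as asked, in the order asked, and still so for the second after the job is handed in, with the robot touching nothing.
It also fails if it takes over 72 s, if anything falls off the work surface, if the arm or the gripper's body presses on something with over 40 N, if the wrist force passes 120 N, or if a joint passes its speed limit or range.

## Working session

There is one attempt and no reset: what is moved stays moved. The work goes in short steps, Python scripts to look and compute and a tool call to move; the robot and the scene stay as the last step left them, time stands still between calls to the robot, and variables do not carry over. Pictures are saved under pics/ and viewed, and the job is handed in when it is done.

Besides the shell and the picture viewer there is one more tool, called after ">>>" by a JSON object that holds its "api" and its "payload". play_rows: Moves the arm, as the interface text tells. Its arguments: {"type":"object","properties":{"series":{"type":"array","items":{"type":"object","properties":{"grip":{"type":"number"},"tx":{"type":"number"},"ty":{"type":"number"},"tz":{"type":"number"},"roll":{"type":"number"}}}},"force":{"type":"number"}},"required":["series"]}

```bash
mkdir -p pics; ls; cat > h.py <<'E'
import numpy as np, cv2
from rig import sensors, imaging, job_done
def cap(n,f):
    p=imaging.camera_params(n); a,d=imaging.capture(n)
    cv2.imwrite('pics/'+f+'.png',a[:,:,::-1]); np.savez('pics/'+f+'.npz',a=a,d=d,**{k:np.array(p[k]) for k in('mtx','k1','R','t')}); return a,d,p
def load(f): 
    z=np.load('pics/'+f+'.npz'); return z
def ray(p,uv):
    K=np.array(p['mtx']);uv=np.atleast_2d(uv).astype(float)
    s=cv2.undistortPoints(uv.reshape(-1,1,2),K,np.array([float(p['k1']),0,0,0,0])).reshape(-1,2)
    R=np.array(p['R']);t=np.array(p['t']).ravel()
    d=np.c_[s,np.ones(len(s))]@R; o=-R.T@t
    return o,d
def onz(p,uv,z):
    o,d=ray(p,uv); return o+d*((z-o[2])/d[:,2])[:,None]
def tri(p1,uv1,p2,uv2):
    o1,d1=ray(p1,uv1);o2,d2=ray(p2,uv2);out=[]
    for a,b in zip(d1,d2):
        s=np.linalg.lstsq(np.c_[a,-b],o2-o1,rcond=None)[0]
        x=o1+a*s[0];y=o2+b*s[1];out.append(np.r_[(x+y)/2,np.linalg.norm(x-y)])
    return np.array(out)
def proj(p,X):
    R=np.array(p['R']);t=np.array(p['t']).ravel();c=np.atleast_2d(X)@R.T+t
    s=c[:,:2]/c[:,2:];r=(s**2).sum(1,keepdims=True);s=s*(1+float(p['k1'])*r);K=np.array(p['mtx'])
    return s@K[:2,:2].T+K[:2,2]
def dpt(p,d,uv):
    o,r=ray(p,uv); uv=np.atleast_2d(uv).astype(int); return o+r*d[uv[:,1],uv[:,0]][:,None]
E
python3 - <<'E'
from h import *
for n in('scene','side','wrist'):
    a,d,p=cap(n,n+'0'); print(n,-np.array(p['R']).T@np.array(p['t']).ravel())
print(sensors.sense())
E
```

```text
pics
scene [ 0.90631914 -0.55252581  1.32494118]
side [ 0.42661239 -0.754136    1.1124872 ]
wrist [0.16633353 0.6343729  0.38466975]
{'clock': 0.15, 'q': array([-69.64394543,  35.27661022,  -0.72208401,  81.61876838,
         0.46326182,  63.22089172,  -2.31508198]), 'joint_vel': array([-0.06283546, -0.15971427, -0.05455253, -0.27617837,  0.10630305,
       -0.06588691,  0.05266191]), 'tau': array([ 6.63805204e-04, -4.59345567e+01,  2.09507514e-01, -1.65944052e+01,
       -6.10596291e-02,  1.81239116e-02,  1.52150096e-04]), 'eef_pos': array([0.24193612, 0.60264354, 0.2177548 ]), 'tool_rot': array([-1.79886582e+02,  7.30694385e-04,  1.58127914e+02]), 'force': array([-0.55674438,  0.32726739,  0.35696677]), 'wrist_torque': array([-0.03035304, -0.02258256, -0.00724334]), 'finger_gap': 0.09313402843232256}
```

View pics/scene0.png

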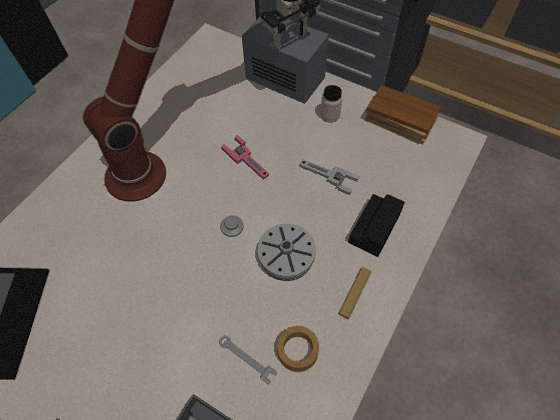

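View pics/side0.png

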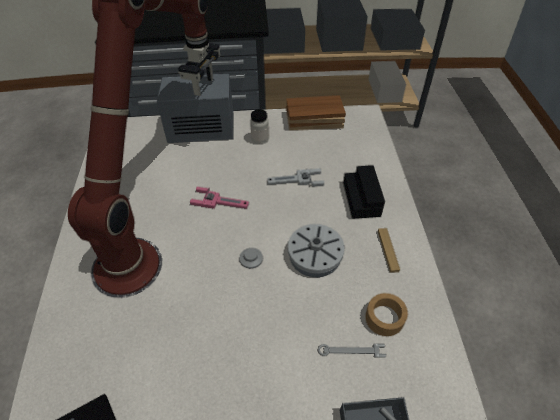

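View pics/wrist0.png

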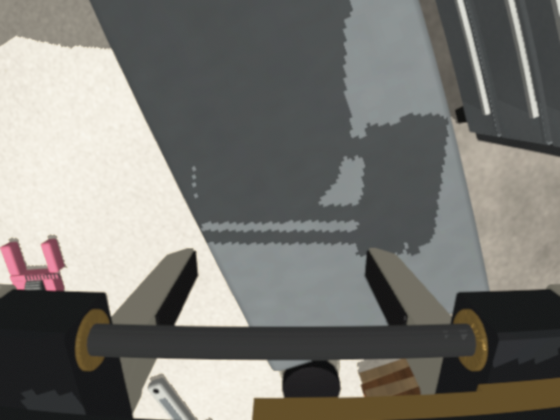

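The adjustable wrench is at scene (330,175), with its jaws at about (355,182). The faceplate is at (286,250) with the nut in the middle. The pink decoy is at (245,157) and the spanner at (247,360). The gripper hovers over a grey box.

```bash
python3 - <<'E'
from h import *
from scipy.spatial.transform import Rotation as Ro
a=load('scene0');b=load('side0')
for nm,u,v in [('handle end',(302,163),(268,181)),('worm',(339,176),(305,176)),('nut',(286,245),(316,241)),('glue',(331,90),(259,115)),('foam',(380,220),(366,185)),('pink',(240,157),(208,201)),('hub',(231,223),(251,253)),('box',(285,60),(197,110)),('shelfbooks',(405,103),(315,110))]:
    print(nm,tri(a,u,b,v).round(3), dpt(a,a['d'],u).round(3),dpt(b,b['d'],v).round(3))
s=sensors.sense(); p=imaging.camera_params('wrist'); R=Ro.from_euler('xyz',s['tool_rot'],degrees=True).as_matrix()
print(R.round(3)); c=-np.array(p['R']).T@np.array(p['t']).ravel()
print('cam in tool',R.T@(c-s['eef_pos']), (np.array(p['R'])@R).round(3),p['mtx'],p['k1'])
for n in('scene','side'):
    im=cv2.imread(f'pics/{n}0.png')
    cx,cy=(330,210) if n=='scene' else (305,210)
    cv2.imwrite(f'pics/{n}0z.png',cv2.resize(im[cy-75:cy+75,cx-75:cx+75],(600,600),interpolation=cv2.INTER_CUBIC))
E
```

```text
handle end [[0.453 0.323 0.001 0.005]] [[0.46  0.31  0.017]] [[0.451 0.308 0.02 ]]
worm [[0.585 0.336 0.004 0.004]] [[0.591 0.321 0.024]] [[0.581 0.315 0.027]]
nut [[0.58  0.    0.069 0.004]] [[ 0.584 -0.006  0.079]] [[ 0.578 -0.005  0.078]]
glue [[0.432 0.555 0.121 0.005]] [[0.43  0.559 0.12 ]] [[0.433 0.548 0.124]]
foam [[0.776 0.217 0.063 0.008]] [[0.781 0.201 0.084]] [[0.771 0.211 0.076]]
pink [[ 0.243  0.257 -0.02   0.016]] [[0.267 0.229 0.015]] [[0.245 0.231 0.019]]
hub [[ 0.385 -0.001  0.028  0.006]] [[ 0.386 -0.002  0.024]] [[0.384 0.003 0.027]]
box [[0.197 0.646 0.084 0.01 ]] [[0.251 0.556 0.172]] [[0.208 0.564 0.149]]
shelfbooks [[0.659 0.7   0.032 0.023]] [[0.66  0.674 0.073]] [[0.654 0.63  0.073]]
[[-0.928  0.373 -0.001]
 [ 0.373  0.928 -0.002]
 [-0.    -0.002 -1.   ]]
cam in tool [ 0.08197943  0.0010029  -0.16706796] [[-0.001  1.     0.001]
 [-0.955 -0.    -0.296]
 [-0.296 -0.001  0.955]] [[333.32440458   0.         280.98811012]
 [  0.         333.32440458 208.68509468]
 [  0.           0.           1.        ]] -0.07993331601426447
```

```bash
python3 - <<'E'
from h import *
a=load('scene0')
# height map
H,W=a['d'].shape
uu,vv=np.meshgrid(np.arange(W),np.arange(H))
o,r=ray(a,np.c_[uu.ravel(),vv.ravel()]);X=(o+r*a['d'].reshape(-1,1))
# tall things within region
m=(X[:,2]>.1)&(X[:,0]>.1)&(X[:,0]<1)&(X[:,1]>-.3)&(X[:,1]<.9)
Y=X[m]
import collections
c=collections.defaultdict(float)
for x,y,z in Y: k=(round(x,1),round(y,1)); c[k]=max(c[k],z)
for k in sorted(c): print(k,round(c[k],2),end='; ')
E
```

```text
(np.float64(0.1), np.float64(0.1)) 0.57; (np.float64(0.1), np.float64(0.2)) 0.59; (np.float64(0.1), np.float64(0.6)) 0.21; (np.float64(0.1), np.float64(0.7)) 0.2; (np.float64(0.2), np.float64(0.5)) 0.35; (np.float64(0.2), np.float64(0.6)) 0.39; (np.float64(0.2), np.float64(0.7)) 0.33; (np.float64(0.3), np.float64(0.5)) 0.39; (np.float64(0.3), np.float64(0.6)) 0.4; (np.float64(0.3), np.float64(0.7)) 0.35; (np.float64(0.4), np.float64(0.5)) 0.12; (np.float64(0.4), np.float64(0.6)) 0.13; (np.float64(0.5), np.float64(0.5)) 0.12; (np.float64(0.5), np.float64(0.6)) 0.12;
```

View pics/scene0z.png

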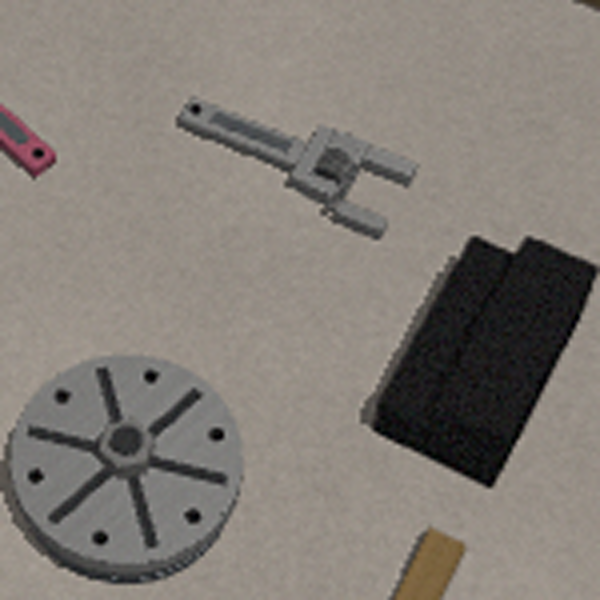

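```bash
cat >> h.py <<'E'
from scipy.spatial.transform import Rotation as Ro
def delta(pos,yaw,s=None):
    s=s or sensors.sense(); R=Ro.from_euler('xyz',s['tool_rot'],degrees=True).as_matrix()
    d=R.T@(np.array(pos)-s['eef_pos'])*1000; r=-((yaw-s['tool_rot'][2]+180)%360-180)
    print('tx,ty,tz,roll',d.round(1),round(r,2))
def st():
    s=sensors.sense(); print({k:np.round(s[k],4) for k in('clock','q','eef_pos','tool_rot','force','wrist_torque','finger_gap')})
E
python3 -c "
from h import *
delta((.54,.318,.30),180)"
```

```text
tx,ty,tz,roll [-382.6 -153.3  -81.9] -21.87
```

>>> {"api": "play_rows", "payload": {"series": [{"tz": -60, "grip": 93}, {"tz": -110, "grip": 93}, {"tx": -60, "ty": -24, "tz": -110, "roll": -4}, {"tx": -120, "ty": -48, "tz": -110, "roll": -8}, {"tx": -180, "ty": -72, "tz": -110, "roll": -12}, {"tx": -240, "ty": -96, "tz": -110, "roll": -16}, {"tx": -300, "ty": -120, "tz": -100, "roll": -20}, {"tx": -350, "ty": -140, "tz": -90, "roll": -22}, {"tx": -383, "ty": -153, "tz": -83, "roll": -22}, {"tx": -383, "ty": -153, "tz": -83, "roll": -22}, {"tx": -383, "ty": -153, "tz": -83, "roll": -22}]}}

```text
$.series[0]: bad value
```

```bash
python3 -c "
from h import *
st(); cap('wrist','w1'); st()"
```

```text
{'clock': np.float64(0.15), 'q': array([-69.6439,  35.2766,  -0.7221,  81.6188,   0.4633,  63.2209,
        -2.3151]), 'eef_pos': array([0.2419, 0.6026, 0.2178]), 'tool_rot': array([-1.798866e+02,  7.000000e-04,  1.581279e+02]), 'force': array([-0.5567,  0.3273,  0.357 ]), 'wrist_torque': array([-0.0304, -0.0226, -0.0072]), 'finger_gap': np.float64(0.0931)}
{'clock': np.float64(0.2), 'q': array([-69.6424,  35.2683,  -0.7213,  81.6061,   0.4635,  63.2204,
        -2.3149]), 'eef_pos': array([0.242 , 0.6027, 0.2179]), 'tool_rot': array([-1.79908e+02,  7.00000e-04,  1.58126e+02]), 'force': array([0.555, 0.174, 0.486]), 'wrist_torque': array([0.0474, 0.0049, 0.019 ]), 'finger_gap': np.float64(0.0929)}
```

View pics/w1.png

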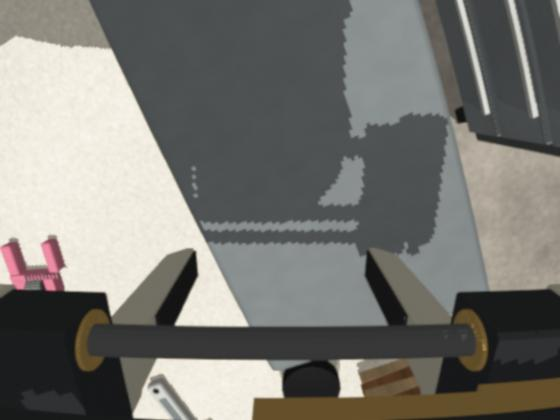

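>>> {"api": "play_rows", "payload": {"series": [{"tx": 0, "ty": 0, "tz": -60, "roll": 0, "grip": 92}, {"tx": 0, "ty": 0, "tz": -110, "roll": 0, "grip": 92}, {"tx": -60, "ty": -24, "tz": -110, "roll": -4, "grip": 92}, {"tx": -120, "ty": -48, "tz": -110, "roll": -8, "grip": 92}, {"tx": -180, "ty": -72, "tz": -110, "roll": -12, "grip": 92}, {"tx": -240, "ty": -96, "tz": -110, "roll": -16, "grip": 92}, {"tx": -300, "ty": -120, "tz": -100, "roll": -20, "grip": 92}, {"tx": -350, "ty": -140, "tz": -90, "roll": -22, "grip": 92}, {"tx": -383, "ty": -153, "tz": -83, "roll": -22, "grip": 92}, {"tx": -383, "ty": -153, "tz": -83, "roll": -22, "grip": 92}, {"tx": -383, "ty": -153, "tz": -83, "roll": -22, "grip": 92}], "force": 40}}

```text
clock: 1.58
eef_pos: [0.5395, 0.3199, 0.3016]
tool_rot: [179.9, -0.1, -179.8]
force: [0.2, 0.4, -0.2]
finger_gap: 0.0921
```

```bash
python3 -c "
from h import *
st(); cap('wrist','w1'); st()"
```

```text
{'clock': np.float64(1.575), 'q': array([-31.2051,  29.7136,  -2.4186,  78.0027,   1.1511,  72.3306,
        56.5628]), 'eef_pos': array([0.5395, 0.3199, 0.3016]), 'tool_rot': array([ 1.799265e+02, -7.370000e-02, -1.797813e+02]), 'force': array([ 0.1724,  0.4225, -0.17  ]), 'wrist_torque': array([ 0.0458,  0.0157, -0.0122]), 'finger_gap': np.float64(0.0921)}
{'clock': np.float64(1.625), 'q': array([-31.2585,  29.6914,  -2.4515,  77.9963,   1.1619,  72.3336,
        56.5696]), 'eef_pos': array([0.5391, 0.3206, 0.3019]), 'tool_rot': array([ 1.799079e+02, -5.440000e-02, -1.796893e+02]), 'force': array([0.2493, 0.3362, 0.6598]), 'wrist_torque': array([-0.0107,  0.0298,  0.0129]), 'finger_gap': np.float64(0.0921)}
```

View pics/w1.png

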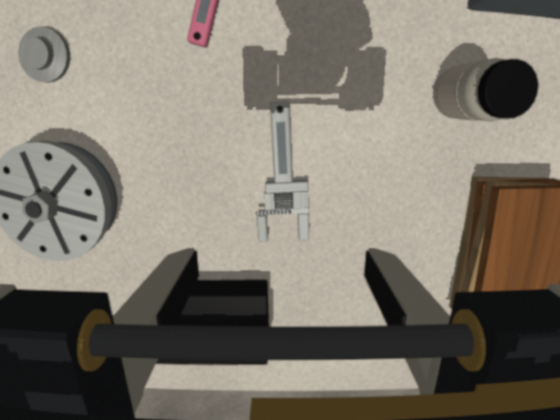

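The wrench is at (285,175) in the wrist view, handle end (280,109), jaws pointing down at (263,240) and (303,240), with the moving jaw and its rack on the left. The nut and faceplate are at (38,208). I'll zoom in on both.

```bash
python3 -c "
from h import *
im=cv2.imread('pics/w1.png')
A=cv2.resize(im[95:250,230:340],None,fx=5,fy=5,interpolation=cv2.INTER_CUBIC)[:, :]
A=cv2.resize(im[95:250,225:345],(465,600),interpolation=cv2.INTER_CUBIC)
B=cv2.resize(im[180:240,5:75],(320,274),interpolation=cv2.INTER_CUBIC)
C=np.zeros((600,790,3),np.uint8);C[:,:465]=A;C[:274,470:790]=B
cv2.imwrite('pics/w1z.png',C)"
```

```text
(no output)
```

View pics/w1z.png

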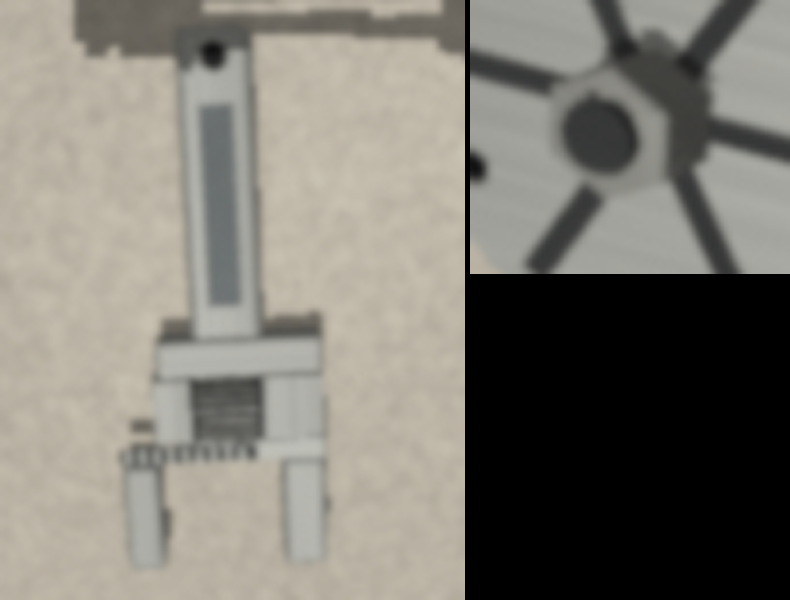

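```bash
python3 -c "
from h import *
z=load('w1')
f=lambda u,v:(225+u/3.875,95+v/3.875)
pts=np.array([f(180,60),f(250,60),f(193,325),f(262,325),f(158,345),f(320,340),f(285,465),f(289,555),f(160,470),f(165,560),f(305,558),f(148,565),f(215,35)])
P=onz(z,pts,.016);P[4:,:]=onz(z,pts[4:],.018);print(P.round(4))
c1=P[:2].mean(0);c2=P[2:4].mean(0);d=c2-c1;print('yaw handle',np.degrees(np.arctan2(d[1],d[0])))
d=P[7]-P[6];print('jaw',np.degrees(np.arctan2(d[1],d[0])))
print('widths',np.linalg.norm(P[0]-P[1]),np.linalg.norm(P[2]-P[3]))
st()
"
```

```text
[[0.463  0.3076 0.016 ]
 [0.4629 0.3312 0.016 ]
 [0.5546 0.3118 0.016 ]
 [0.5545 0.3364 0.016 ]
 [0.5615 0.2993 0.018 ]
 [0.5595 0.3571 0.018 ]
 [0.6065 0.3455 0.018 ]
 [0.6421 0.3477 0.018 ]
 [0.6085 0.2995 0.018 ]
 [0.6442 0.3011 0.018 ]
 [0.6433 0.3537 0.018 ]
 [0.6463 0.2946 0.018 ]
 [0.4548 0.3194 0.018 ]]
yaw handle 2.9406478439899
jaw 3.5031061131954213
widths 0.023692688160770897 0.024648576033868674
{'clock': np.float64(1.625), 'q': array([-31.2585,  29.6914,  -2.4515,  77.9963,   1.1619,  72.3336,
        56.5696]), 'eef_pos': array([0.5391, 0.3206, 0.3019]), 'tool_rot': array([ 1.799079e+02, -5.440000e-02, -1.796893e+02]), 'force': array([0.2493, 0.3362, 0.6598]), 'wrist_torque': array([-0.0107,  0.0298,  0.0129]), 'finger_gap': np.float64(0.0921)}
```

>>> {"api": "play_rows", "payload": {"series": [{"tx": -7, "ty": -40, "tz": 0, "roll": 10, "grip": 92}, {"tx": -14, "ty": -80, "tz": 0, "roll": 20, "grip": 92}, {"tx": -21, "ty": -130, "tz": 0, "roll": 30, "grip": 92}, {"tx": -28, "ty": -180, "tz": 0, "roll": 40, "grip": 92}, {"tx": -35, "ty": -220, "tz": 10, "roll": 50, "grip": 92}, {"tx": -41, "ty": -260, "tz": 20, "roll": 60, "grip": 92}, {"tx": -41, "ty": -300, "tz": 30, "roll": 70, "grip": 92}, {"tx": -41, "ty": -324, "tz": 40, "roll": 80, "grip": 92}, {"tx": -41, "ty": -324, "tz": 50, "roll": 90, "grip": 92}, {"tx": -41, "ty": -324, "tz": 50, "roll": 90, "grip": 92}, {"tx": -41, "ty": -324, "tz": 50, "roll": 90, "grip": 92}]}}

```text
clock: 3.0
eef_pos: [0.5826, -0.0034, 0.2522]
tool_rot: [180.0, -0.1, 90.5]
force: [0.0, -0.5, 0.5]
finger_gap: 0.0921
```

```bash
python3 -c "
from h import *
cap('wrist','w2'); st()"
```

```text
{'clock': np.float64(3.05), 'q': array([-15.6656,  28.51  ,  22.0909,  90.9236, -11.6955,  62.7902,
         9.757 ]), 'eef_pos': array([ 0.5826, -0.0038,  0.2523]), 'tool_rot': array([ 1.799361e+02, -4.020000e-02,  9.039750e+01]), 'force': array([ 0.1477, -0.1001, -0.2084]), 'wrist_torque': array([-0.092 ,  0.0902,  0.0148]), 'finger_gap': np.float64(0.0921)}
```

View pics/w2.png

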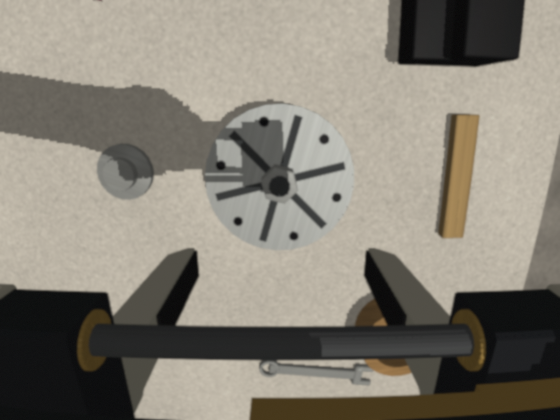

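The nut is at (279,183) in the middle of the plate, with the hub on the left and the foam and batten on the right. I'll move closer and sideways for a second view.

>>> {"api": "play_rows", "payload": {"series": [{"tx": -20, "ty": 20, "tz": 45, "roll": 0, "grip": 92}, {"tx": -40, "ty": 30, "tz": 90, "roll": 0, "grip": 92}, {"tx": -40, "ty": 30, "tz": 100, "roll": 0, "grip": 92}, {"tx": -40, "ty": 30, "tz": 100, "roll": 0, "grip": 92}]}}

```text
clock: 3.55
eef_pos: [0.6125, -0.0439, 0.1521]
tool_rot: [-180.0, -0.1, 90.2]
force: [0.4, 1.3, -0.2]
finger_gap: 0.0918
```

```bash
python3 -c "
from h import *
cap('wrist','w3'); st()
im=cv2.imread('pics/w2.png');B=cv2.resize(im[150:215,245:315],(420,390),interpolation=cv2.INTER_CUBIC)
im=cv2.imread('pics/w3.png');A=cv2.resize(im,(480,360));cv2.imwrite('pics/w2z.png',B)
"
```

```text
{'clock': np.float64(3.6), 'q': array([ -9.8563,  36.9751,  19.9955,  92.9259, -15.091 ,  52.6433,
        15.8739]), 'eef_pos': array([ 0.6132, -0.0438,  0.1532]), 'tool_rot': array([ 1.798691e+02, -6.020000e-02,  9.025460e+01]), 'force': array([-0.7963,  1.1476,  1.2305]), 'wrist_torque': array([-0.0679,  0.047 , -0.0631]), 'finger_gap': np.float64(0.0924)}
```

View pics/w3.png

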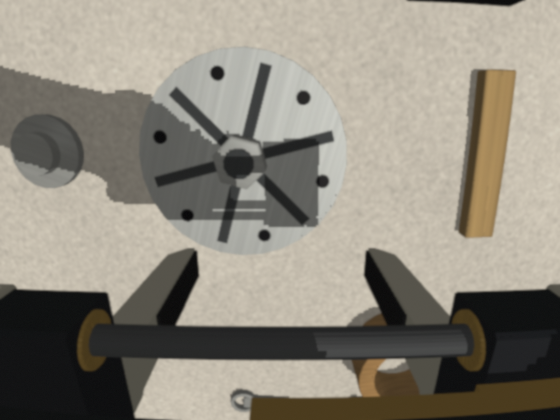

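View pics/w2z.png

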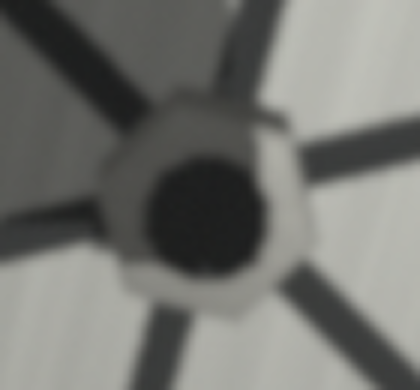

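```bash
python3 -c "
from h import *
im=cv2.imread('pics/w3.png');B=cv2.resize(im[125:200,195:285],(720,600),interpolation=cv2.INTER_LANCZOS4);B=cv2.convertScaleAbs(B,alpha=1.3)
cv2.imwrite('pics/w3z.png',B)
"
```

```text
(no output)
```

View pics/w3z.png

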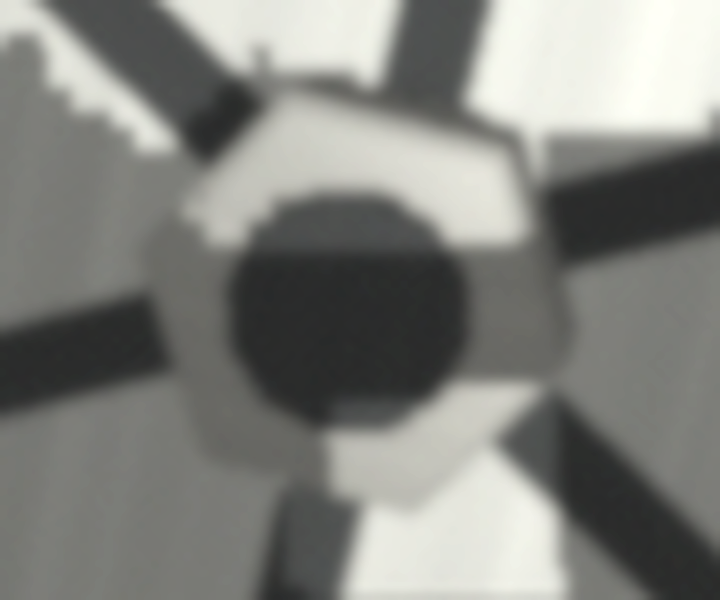

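```bash
python3 -c "
from h import *
a=load('w3');b=load('w2')
A=np.array([(275,90),(515,140),(570,345),(405,508),(215,460),(155,250),(350,310)])/8.-.5+[195,125]
B=np.array([(180,92),(292,125),(315,240),(238,322),(128,285),(100,195),(207,216)])/6.-.5+[245,150]
print(tri(a,A,b,B).round(4))
for z,Q in((a,A),(b,B)):
    P=onz(z,Q,.072);c=P[:6].mean(0);d=P[:6]-c;an=np.degrees(np.arctan2(d[:,1],d[:,0]))
    print(c.round(4),np.linalg.norm(d,axis=1).round(4),an.round(1),(an%60).round(1),onz(z,Q[6:],.076).round(4))
s=load('scene0');t=load('side0');print(onz(s,[(286,244)],.076),onz(t,[(316,241)],.076))
"
```

```text
[[ 5.762e-01  1.960e-02  7.390e-02  2.400e-03]
 [ 5.967e-01  1.320e-02  6.490e-02  1.000e-04]
 [ 6.015e-01 -6.200e-03  6.960e-02  1.400e-03]
 [ 5.873e-01 -1.840e-02  8.260e-02  2.000e-04]
 [ 5.670e-01 -1.740e-02  6.450e-02  1.100e-03]
 [ 5.632e-01  3.000e-03  7.360e-02  2.100e-03]
 [ 5.816e-01 -1.700e-03  7.320e-02  0.000e+00]]
[ 0.582  -0.0011  0.072 ] [0.0206 0.0212 0.0204 0.0203 0.0206 0.0192] [ 109.2   44.6  -11.6  -78.3 -132.4  165.5] [49.2 44.6 48.4 41.7 47.6 45.5] [[ 0.582  -0.0012  0.076 ]]
[ 0.582 -0.001  0.072] [0.0219 0.0213 0.0197 0.0213 0.02   0.0195] [ 103.6   47.   -15.3  -75.3 -136.4  171.9] [43.6 47.  44.7 44.7 43.6 51.9] [[ 0.5817 -0.001   0.076 ]]
[[ 0.58134955 -0.00228084  0.076     ]] [[ 0.57778913 -0.00320229  0.076     ]]
```

>>> {"api": "play_rows", "payload": {"series": [{"tx": 40, "ty": -10, "tz": -10, "roll": 10, "grip": 70}, {"tx": 80, "ty": -20, "tz": -20, "roll": 20, "grip": 70}, {"tx": 120, "ty": -30, "tz": -20, "roll": 30, "grip": 70}, {"tx": 170, "ty": -45, "tz": -20, "roll": 40, "grip": 70}, {"tx": 220, "ty": -60, "tz": -20, "roll": 50, "grip": 70}, {"tx": 270, "ty": -75, "tz": -20, "roll": 60, "grip": 70}, {"tx": 320, "ty": -90, "tz": -10, "roll": 70, "grip": 70}, {"tx": 366, "ty": -100, "tz": 0, "roll": 80, "grip": 70}, {"tx": 366, "ty": -100, "tz": 0, "roll": 87, "grip": 70}, {"tx": 366, "ty": -100, "tz": 0, "roll": 87, "grip": 70}, {"tx": 366, "ty": -100, "tz": 0, "roll": 87, "grip": 70}]}}

```text
clock: 4.97
eef_pos: [0.5121, 0.3204, 0.1532]
tool_rot: [-179.9, -0.1, 3.2]
force: [0.4, -0.4, 1.1]
finger_gap: 0.07
```

```bash
python3 -c "
from h import *
cap('wrist','w4'); st()"
```

```text
{'clock': np.float64(5.025), 'q': array([-60.1796,  41.9494,  45.8839,  95.2287, -34.6028,  57.8317,
       -89.4239]), 'eef_pos': array([0.5121, 0.3201, 0.153 ]), 'tool_rot': array([-1.799154e+02, -8.420000e-02,  3.155400e+00]), 'force': array([-0.4611,  0.9466,  0.8443]), 'wrist_torque': array([-0.0294,  0.1229,  0.0114]), 'finger_gap': np.float64(0.0699)}
```

View pics/w4.png

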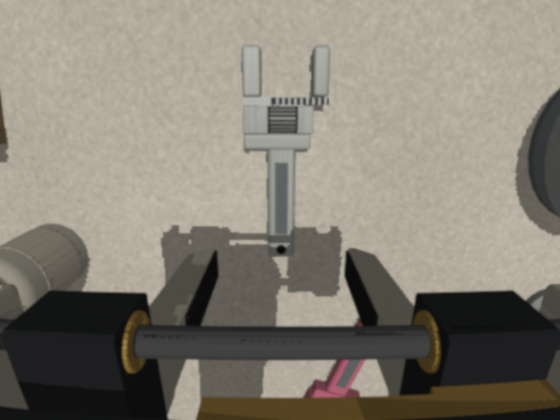

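```bash
python3 -c "
from h import *
im=cv2.imread('pics/w4.png');B=cv2.resize(im[35:265,225:345],(417,800),interpolation=cv2.INTER_CUBIC);B2=cv2.resize(im[35:115,235:335],(750,600),interpolation=cv2.INTER_CUBIC)
cv2.imwrite('pics/w4z.png',cv2.resize(im[140:260,230:330],(500,600),interpolation=cv2.INTER_CUBIC));cv2.imwrite('pics/w4y.png',B2)
"
```

```text
(no output)
```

View pics/w4z.png

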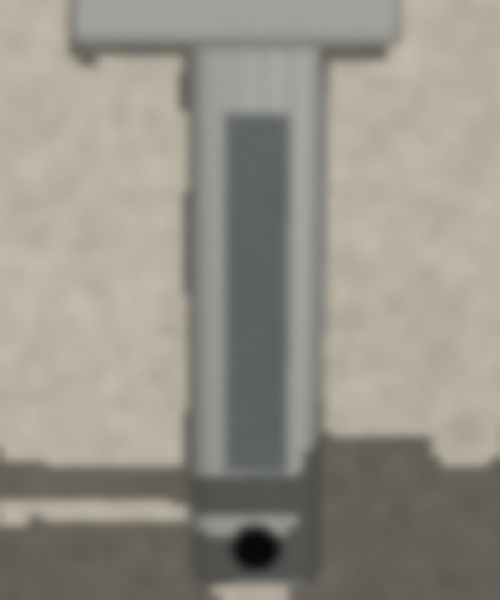

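View pics/w4y.png

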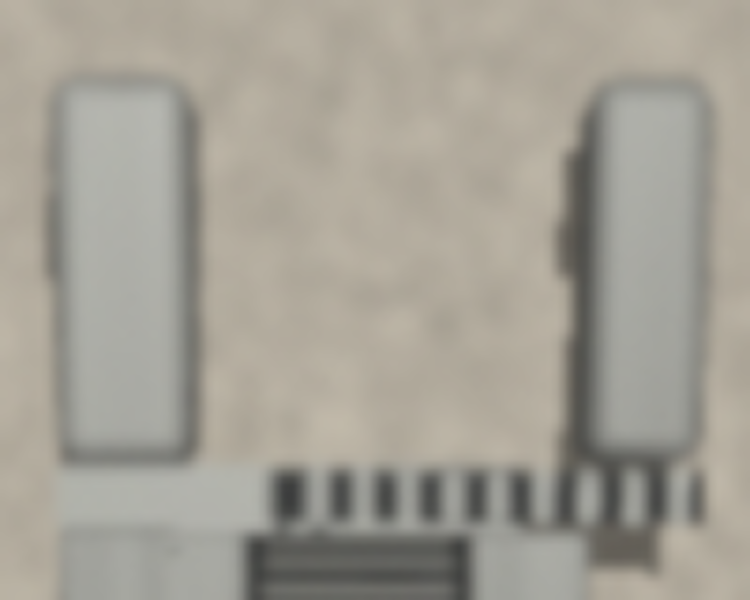

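```bash
python3 -c "
from h import *
z=load('w4');o=np.array([230,140.])
P=onz(z,np.array([(193,60),(325,60),(190,580),(322,580),(255,550)])/5+o-.4,.016)
Q=onz(z,np.array([(183,90),(195,440),(600,95),(590,440),(125,78),(655,80),(120,460)])/7.5+[235,35]-.4,.018)
print(P.round(4));print(Q.round(4))
for d in(P[0]+P[1]-P[2]-P[3],Q[0]-Q[1],Q[2]-Q[3]):print(np.degrees(np.arctan2(d[1],d[0])))
print('open',np.linalg.norm(Q[0]-Q[2]),'len',Q[4]-P[2:4].mean(0))
w=load('w1')
print(tri(z,[(251.2,45),(321.8,45.3),(280.6,249.7)],w,[(303.7,239),(263.2,240.8),(280,108.7)]).round(4))
"
```

```text
[[0.5557 0.335  0.016 ]
 [0.557  0.311  0.016 ]
 [0.4522 0.3311 0.016 ]
 [0.4537 0.3047 0.016 ]
 [0.4595 0.3184 0.016 ]]
[[0.6439 0.3467 0.018 ]
 [0.6061 0.3438 0.018 ]
 [0.646  0.3    0.018 ]
 [0.6086 0.2983 0.018 ]
 [0.6449 0.3533 0.018 ]
 [0.648  0.294  0.018 ]
 [0.6034 0.3524 0.018 ]]
2.8535995278729107
4.411021389736588
2.690476859741858
open 0.04674422795417084 len [0.19193628 0.03542109 0.002     ]
[[6.460e-01 3.541e-01 1.140e-02 3.000e-04]
 [6.490e-01 2.939e-01 1.180e-02 8.000e-04]
 [4.607e-01 3.186e-01 1.890e-02 3.000e-04]]
```

>>> {"api": "play_rows", "payload": {"series": [{"tx": 4, "ty": -1, "tz": 45, "roll": 0, "grip": 70}, {"tx": 4, "ty": -1, "tz": 90, "roll": 0, "grip": 70}, {"tx": 4, "ty": -1, "tz": 125, "roll": 0, "grip": 70}, {"tx": 4, "ty": -1, "tz": 140, "roll": 0, "grip": 70}, {"tx": 4, "ty": -1, "tz": 147, "roll": 0, "grip": 60}, {"tx": 4, "ty": -1, "tz": 147, "roll": 0, "grip": 40}, {"tx": 4, "ty": -1, "tz": 147, "roll": 0, "grip": 20}, {"tx": 4, "ty": -1, "tz": 147, "roll": 0, "grip": 10}, {"tx": 4, "ty": -1, "tz": 147, "roll": 0, "grip": 10}, {"tx": 4, "ty": -1, "tz": 147, "roll": 0, "grip": 10}], "force": 50}}

```text
clock: 6.28
eef_pos: [0.5156, 0.3217, 0.005]
tool_rot: [-180.0, -0.0, 3.1]
force: [0.9, 0.0, 2.3]
finger_gap: 0.0259
```

```bash
python3 -c "
from h import *
cap('wrist','w5'); st()"
```

```text
{'clock': np.float64(6.325), 'q': array([-55.2886,  52.4202,  37.079 , 100.2573, -44.4443,  43.0275,
       -81.7869]), 'eef_pos': array([0.5157, 0.3217, 0.005 ]), 'tool_rot': array([-1.79989e+02, -2.44000e-02,  3.13210e+00]), 'force': array([-0.4024, -0.5312,  1.2444]), 'wrist_torque': array([-0.0248,  0.1628,  0.0088]), 'finger_gap': np.float64(0.0253)}
```

View pics/w5.png

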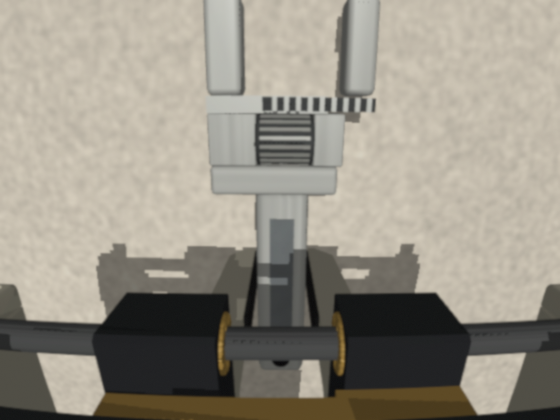

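```bash
python3 -c "
from h import *
cv2.imwrite('pics/w5z.png',cv2.resize(cv2.imread('pics/w5.png')[0:200,180:400],(660,600),interpolation=cv2.INTER_CUBIC))
z=load('w5');s=sensors.sense();R=Ro.from_euler('xyz',s['tool_rot'],degrees=True).as_matrix()
P=onz(z,[(225,95),(359,96),(241,20),(241,88),(345,20),(344,88),(211,180),(336,180),(257,200),(308,200),(253,240),(303,240),(285,113),(285,165)],.018)
print(((P-s['eef_pos'])@R*1000).round(1))
print(((onz(z,[(285,112),(285,165)],.018)-s['eef_pos'])@R*1000).round(1))
"
```

```text
[[ 89.  -25.1 -13. ]
 [ 88.6  34.3 -13. ]
 [119.7 -17.2 -12.9]
 [ 91.9 -17.9 -13. ]
 [119.8  26.7 -13. ]
 [ 92.   27.4 -13. ]
 [ 50.5 -33.5 -13. ]
 [ 50.5  25.6 -13. ]
 [ 40.7 -11.9 -13. ]
 [ 40.7  12.6 -13. ]
 [ 19.9 -14.4 -13. ]
 [ 19.9  10.6 -13. ]
 [ 81.1   1.4 -13. ]
 [ 57.6   1.5 -13. ]]
[[ 81.5   1.4 -13. ]
 [ 57.6   1.5 -13. ]]
```

View pics/w5z.png

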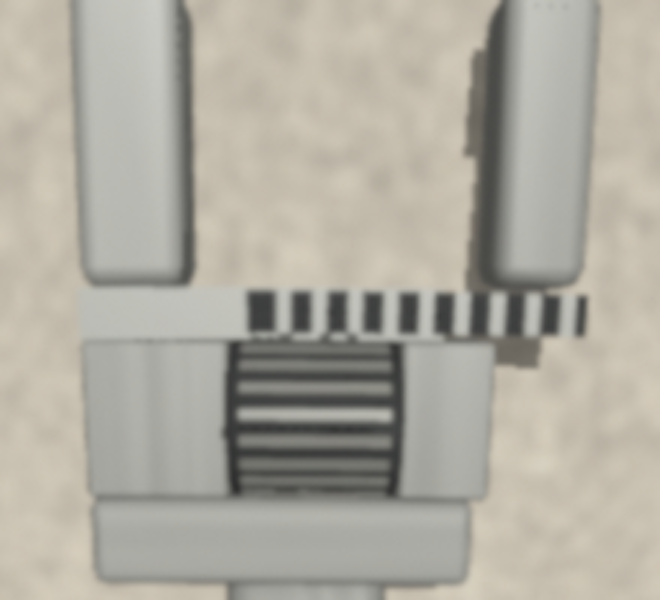

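Gripped at a gap of 25.5 mm, with the jaw faces at wrist pixels (241,50) and (345,50) and an opening of about 44.5 mm. Now I'll lift it and carry it over the nut.

>>> {"api": "play_rows", "payload": {"series": [{"tx": 0, "ty": 0, "tz": -20, "roll": 0, "grip": 10}, {"tx": 0, "ty": 0, "tz": -60, "roll": 0, "grip": 10}, {"tx": 0, "ty": 0, "tz": -100, "roll": 0, "grip": 10}, {"tx": 0, "ty": 0, "tz": -120, "roll": 0, "grip": 10}, {"tx": -4, "ty": 40, "tz": -120, "roll": -4, "grip": 10}, {"tx": -8, "ty": 90, "tz": -120, "roll": -9, "grip": 10}, {"tx": -12, "ty": 140, "tz": -120, "roll": -14, "grip": 10}, {"tx": -17, "ty": 190, "tz": -120, "roll": -20, "grip": 10}, {"tx": -22, "ty": 240, "tz": -120, "roll": -26, "grip": 10}, {"tx": -27, "ty": 290, "tz": -120, "roll": -32, "grip": 10}, {"tx": -32, "ty": 340, "tz": -120, "roll": -37, "grip": 10}, {"tx": -35, "ty": 375, "tz": -120, "roll": -41, "grip": 10}]}}

```text
clock: 7.82
eef_pos: [0.4998, -0.0578, 0.1246]
tool_rot: [-180.0, 0.1, 44.1]
force: [-0.2, 1.1, -3.8]
finger_gap: 0.0254
```

```bash
python3 -c "
from h import *
st();delta((.5003,-.0813,.125),46)"
```

```text
{'clock': np.float64(7.825), 'q': array([-16.3674,  32.4698,  30.7117, 112.5601, -24.333 ,  41.4474,
       -16.925 ]), 'eef_pos': array([ 0.4998, -0.0578,  0.1246]), 'tool_rot': array([-1.80000e+02,  1.05500e-01,  4.40815e+01]), 'force': array([-0.1505,  1.1178, -3.8486]), 'wrist_torque': array([-0.1396,  0.2157,  0.0445]), 'finger_gap': np.float64(0.0254)}
tx,ty,tz,roll [-16.   17.2  -0.4] -1.92
```

>>> {"api": "play_rows", "payload": {"series": [{"tx": -16, "ty": 17, "tz": 0, "roll": -2, "grip": 10}, {"tx": -16, "ty": 17, "tz": 0, "roll": -2, "grip": 10}, {"tx": -16, "ty": 17, "tz": 0, "roll": -2, "grip": 10}]}}

```text
clock: 8.2
eef_pos: [0.501, -0.0765, 0.1243]
tool_rot: [-179.9, 0.0, 46.2]
force: [-0.1, 0.5, -4.5]
finger_gap: 0.0253
```

```bash
python3 -c "
from h import *
st();cap('wrist','w6');st()"
```

```text
{'clock': np.float64(8.2), 'q': array([-13.5157,  32.5958,  29.7901, 111.9846, -23.8535,  41.613 ,
       -13.2705]), 'eef_pos': array([ 0.501 , -0.0765,  0.1243]), 'tool_rot': array([-1.798885e+02,  4.600000e-03,  4.617660e+01]), 'force': array([-0.0599,  0.5477, -4.5175]), 'wrist_torque': array([-0.1728,  0.2269, -0.0034]), 'finger_gap': np.float64(0.0253)}
{'clock': np.float64(8.25), 'q': array([-13.5568,  32.595 ,  29.7741, 111.9811, -23.8483,  41.606 ,
       -13.2571]), 'eef_pos': array([ 0.5011, -0.0761,  0.1243]), 'tool_rot': array([-1.79892e+02, -8.00000e-04,  4.62494e+01]), 'force': array([-0.6105,  0.846 , -3.2608]), 'wrist_torque': array([-0.1387,  0.2682,  0.0173]), 'finger_gap': np.float64(0.0257)}
```

View pics/w6.png

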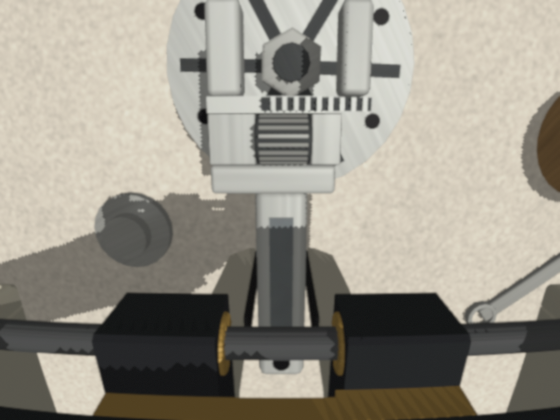

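```bash
python3 -c "
from h import *
im=cv2.imread('pics/w6.png')
cv2.imwrite('pics/w6z.png',cv2.resize(im[15:115,240:345],(630,600),interpolation=cv2.INTER_CUBIC))"
```

```text
(no output)
```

View pics/w6z.png

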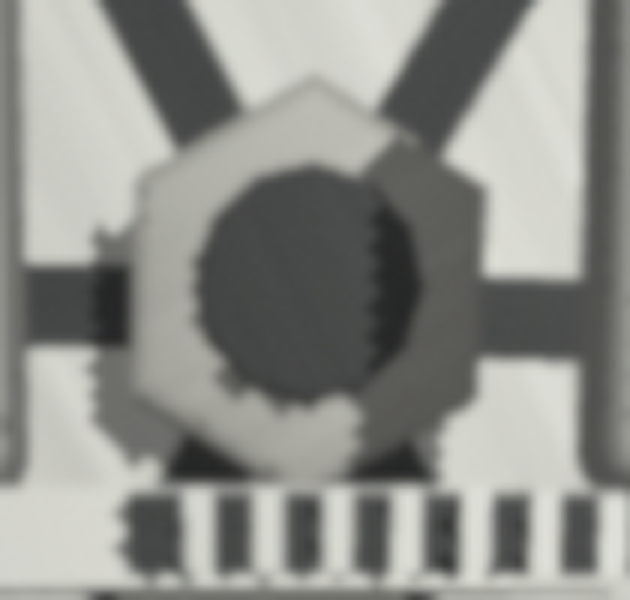

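```bash
python3 -c "
from h import *
z=load('w6');s=sensors.sense();R=Ro.from_euler('xyz',s['tool_rot'],degrees=True).as_matrix()
p=np.array([(316,75),(140,180),(135,385),(478,400),(485,185),(312,284)])/6+[240,15]-.45
P=onz(z,p,.072);P[5]=onz(z,p[5:],.076);T=((P-s['eef_pos'])@R*1000);print(P.round(4));print(T.round(1))
d=T[1]-T[2];print(np.degrees(np.arctan2(d[1],d[0])));d=T[4]-T[3];print(np.degrees(np.arctan2(d[1],d[0])))
c=(T[1:5]).mean(0);print('center',c); d=T[:5]-c;a=np.degrees(np.arctan2(d[:,1],d[:,0]));print(a,np.hypot(d[:,0],d[:,1]))
# held jaws
f=onz(z,[(225,95),(241,20),(241,88),(345,20),(344,88),(285,112),(285,165)],s['eef_pos'][2]+.013)
print(((f-s['eef_pos'])@R*1000).round(1))
"
```

```text
[[ 0.5965  0.0125  0.072 ]
 [ 0.5768  0.0177  0.072 ]
 [ 0.5624  0.0038  0.072 ]
 [ 0.5871 -0.0219  0.072 ]
 [ 0.6018 -0.0069  0.072 ]
 [ 0.582  -0.002   0.076 ]]
[[130.    7.7  52.3]
 [120.1 -10.1  52.3]
 [100.1 -10.9  52.3]
 [ 98.6  24.7  52.2]
 [119.6  24.9  52.2]
 [109.5   7.3  48.3]]
2.2926621513928085
0.5988743488958885
center [109.61418857   7.19074264  52.25332836]
[   1.53357374  -58.73385679 -117.72928481  122.07060831   60.60746936] [20.40341115 20.17876644 20.38875415 20.6963384  20.38084969]
[[ 88.5 -23.9 -13. ]
 [119.2 -15.9 -13. ]
 [ 91.4 -16.7 -13. ]
 [119.2  28.  -13.1]
 [ 91.4  28.6 -13.1]
 [ 81.    2.6 -13. ]
 [ 57.1   2.7 -13. ]]
```

>>> {"api": "play_rows", "payload": {"series": [{"tx": -5, "ty": 1, "tz": 0, "roll": 1, "grip": 10}, {"tx": -5, "ty": 1, "tz": 15, "roll": 1, "grip": 10}, {"tx": -5, "ty": 1, "tz": 25, "roll": 1, "grip": 10}, {"tx": -5, "ty": 1, "tz": 36, "roll": 1, "grip": 10}, {"tx": -5, "ty": 1, "tz": 40, "roll": 1, "grip": 10}, {"tx": -5, "ty": 1, "tz": 40, "roll": 1, "grip": 10}]}}

```text
clock: 9.0
eef_pos: [0.4985, -0.0824, 0.0843]
tool_rot: [-180.0, 0.0, 45.1]
force: [0.3, -0.1, -2.9]
finger_gap: 0.0255
```

```bash
python3 -c "
from h import *
st();cap('wrist','w7');st()
im=cv2.imread('pics/w7.png')
cv2.imwrite('pics/w7z.png',cv2.resize(im[0:150,190:390],(800,600),interpolation=cv2.INTER_CUBIC))"
```

```text
{'clock': np.float64(9.0), 'q': array([-10.9742,  35.9137,  27.187 , 114.2373, -27.0332,  36.1099,
       -10.856 ]), 'eef_pos': array([ 0.4985, -0.0824,  0.0843]), 'tool_rot': array([-1.79970e+02,  2.97000e-02,  4.51165e+01]), 'force': array([ 0.2535, -0.0976, -2.8555]), 'wrist_torque': array([-0.1805,  0.2631, -0.0271]), 'finger_gap': np.float64(0.0255)}
{'clock': np.float64(9.05), 'q': array([-10.9834,  35.8805,  27.206 , 114.2171, -27.0272,  36.1123,
       -10.8599]), 'eef_pos': array([ 0.4988, -0.0825,  0.0846]), 'tool_rot': array([1.799875e+02, 1.800000e-03, 4.511660e+01]), 'force': array([-0.0202,  0.2875, -4.2553]), 'wrist_torque': array([-0.1238,  0.3014,  0.0508]), 'finger_gap': np.float64(0.0257)}
```

View pics/w7z.png

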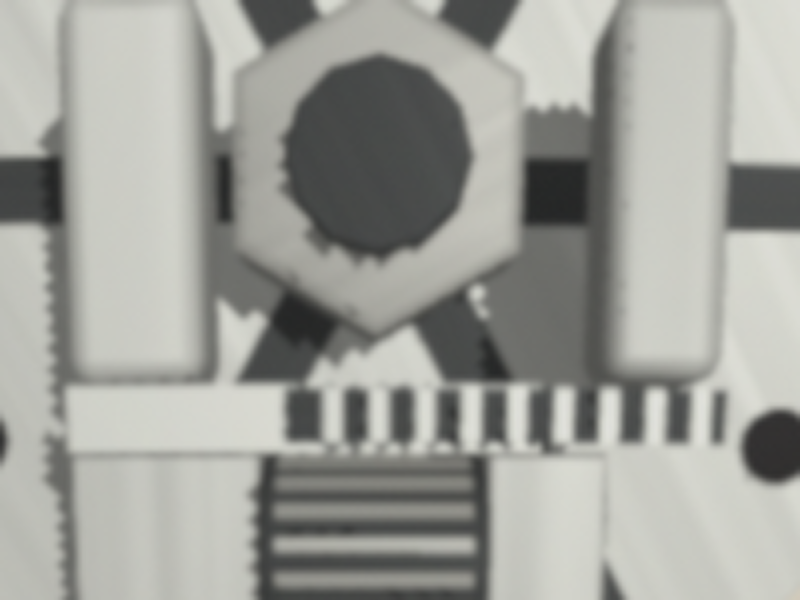

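```bash
python3 -c "
from h import *
z=load('w7');s=sensors.sense();R=Ro.from_euler('xyz',s['tool_rot'],degrees=True).as_matrix()
p=np.array([(237,75),(240,248),(520,245),(523,75),(378,333),(380,155)])/4+[190,0]-.4
P=onz(z,p,.072);P[5]=onz(z,p[5:],.076);T=((P-s['eef_pos'])@R*1000);print(T.round(1))
for i,j in((0,1),(3,2)): d=T[i]-T[j];print(np.degrees(np.arctan2(d[1],d[0])))
print('c',T[:4].mean(0))
q=np.array([(208,60),(212,360),(620,60),(605,360),(140,380)])/4+[190,0]-.4
print(((onz(z,q,s['eef_pos'][2]+.013)-s['eef_pos'])@R*1000).round(1))
"
```

```text
[[125.9 -15.4  12.6]
 [105.7 -15.5  12.6]
 [106.   19.7  12.6]
 [125.9  19.6  12.6]
 [ 95.3   1.9  12.6]
 [115.8   2.1   8.6]]
0.12952028139263208
-0.27163168642189894
c [115.88585451   2.1012872   12.63124673]
[[121.5 -16.2 -13. ]
 [ 91.  -16.6 -13. ]
 [121.6  27.  -13. ]
 [ 91.   26.6 -13. ]
 [ 88.9 -24.6 -13. ]]
```

>>> {"api": "play_rows", "payload": {"series": [{"tx": 0, "ty": -1, "tz": 8, "roll": 0, "grip": 10}, {"tx": 0, "ty": -1, "tz": 16, "roll": 0, "grip": 10}, {"tx": 0, "ty": -1, "tz": 23, "roll": 0, "grip": 10}, {"tx": 0, "ty": -1, "tz": 26, "roll": 0, "grip": 10}, {"tx": 0, "ty": -1, "tz": 26, "roll": 0, "grip": 10}]}}

```text
clock: 9.68
eef_pos: [0.4981, -0.0817, 0.0587]
tool_rot: [180.0, -0.0, 45.1]
force: [-0.1, 0.8, -2.2]
finger_gap: 0.0256
```

```bash
python3 -c "
from h import *
st();cap('wrist','w8');st()
im=cv2.imread('pics/w8.png')
cv2.imwrite('pics/w8z.png',cv2.resize(im[0:150,190:390],(800,600),interpolation=cv2.INTER_CUBIC))"
```

```text
{'clock': np.float64(9.675), 'q': array([ -9.5397,  38.1189,  25.0199, 115.3674, -29.0139,  32.5897,
        -9.2133]), 'eef_pos': array([ 0.4981, -0.0817,  0.0587]), 'tool_rot': array([ 1.799957e+02, -1.500000e-02,  4.512020e+01]), 'force': array([-0.1438,  0.8203, -2.1805]), 'wrist_torque': array([0.0806, 0.1252, 0.0116]), 'finger_gap': np.float64(0.0256)}
{'clock': np.float64(9.725), 'q': array([ -9.5482,  38.1009,  25.0293, 115.3647, -29.0078,  32.5935,
        -9.2158]), 'eef_pos': array([ 0.4982, -0.0817,  0.0589]), 'tool_rot': array([ 1.799815e+02, -2.390000e-02,  4.512460e+01]), 'force': array([-0.4892,  0.6722, -1.2839]), 'wrist_torque': array([-0.0049,  0.1373, -0.0005]), 'finger_gap': np.float64(0.0253)}
```

View pics/w8z.png

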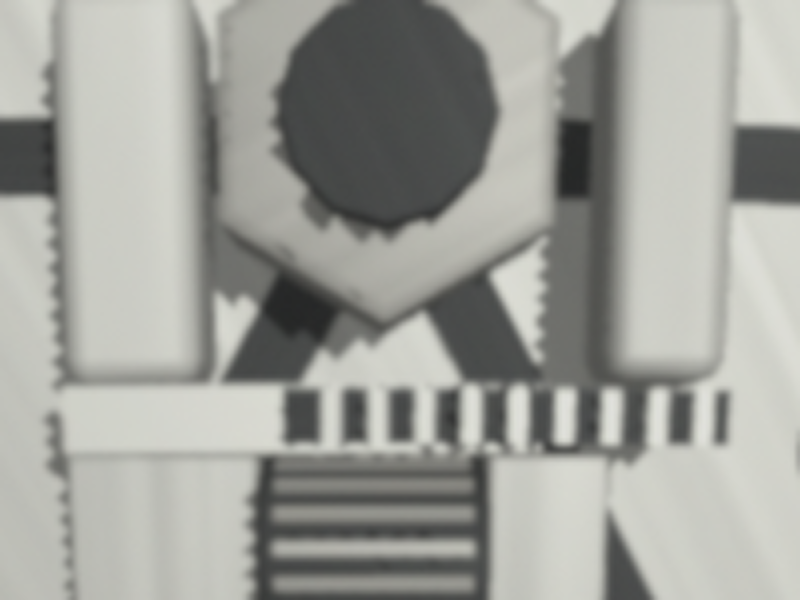

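>>> {"api": "play_rows", "payload": {"series": [{"tx": 0, "ty": 0, "tz": 2, "roll": 0, "grip": 10}, {"tx": 1.5, "ty": 0, "tz": 3, "roll": 0, "grip": 10}, {"tx": 3, "ty": 0, "tz": 3.5, "roll": 0, "grip": 10}, {"tx": 3, "ty": 0, "tz": 3.5, "roll": 0, "grip": 10}]}}

```text
clock: 10.22
eef_pos: [0.5007, -0.0795, 0.0554]
tool_rot: [179.9, -0.0, 45.1]
force: [0.5, -0.2, 0.6]
finger_gap: 0.0253
```

```bash
python3 -c "
from h import *
st();cap('wrist','w9');st()
im=cv2.imread('pics/w9.png')
cv2.imwrite('pics/w9z.png',cv2.resize(im[0:150,190:390],(800,600),interpolation=cv2.INTER_CUBIC))"
```

```text
{'clock': np.float64(10.225), 'q': array([ -9.6477,  38.5305,  24.7962, 115.1973, -29.2699,  32.2908,
        -9.3103]), 'eef_pos': array([ 0.5007, -0.0795,  0.0554]), 'tool_rot': array([ 1.799397e+02, -3.730000e-02,  4.513510e+01]), 'force': array([ 0.5186, -0.2394,  0.6063]), 'wrist_torque': array([ 0.0205, -0.0382,  0.0015]), 'finger_gap': np.float64(0.0253)}
{'clock': np.float64(10.275), 'q': array([ -9.6473,  38.5315,  24.7963, 115.2002, -29.2728,  32.2878,
        -9.3089]), 'eef_pos': array([ 0.5007, -0.0795,  0.0554]), 'tool_rot': array([ 1.799397e+02, -3.690000e-02,  4.513270e+01]), 'force': array([-0.2629,  0.5213,  0.5516]), 'wrist_torque': array([-0.0528, -0.0763, -0.0057]), 'finger_gap': np.float64(0.0253)}
```

View pics/w9z.png

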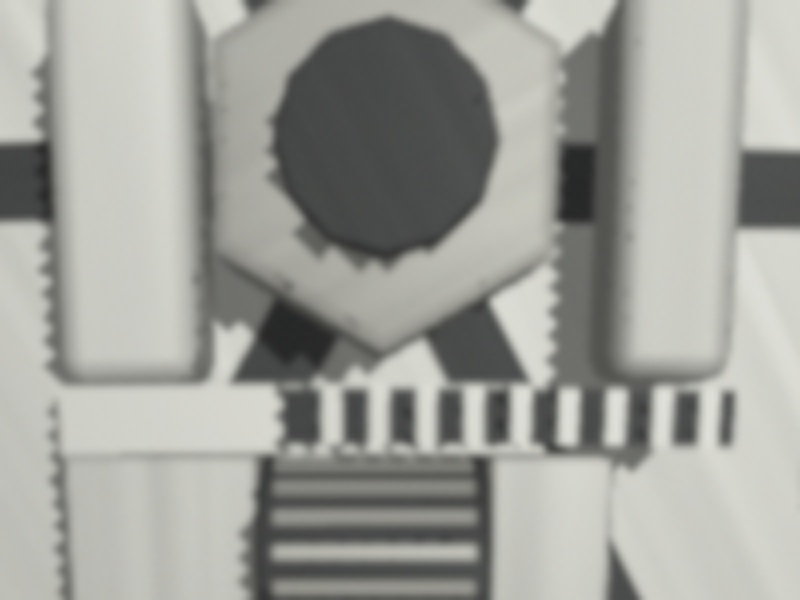

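>>> {"api": "play_rows", "payload": {"series": [{"tx": 0, "ty": 0, "tz": 0, "roll": 0, "grip": 40}, {"tx": 0, "ty": 0, "tz": 0, "roll": 0, "grip": 50}, {"tx": 0, "ty": 0, "tz": 0, "roll": 0, "grip": 50}, {"tx": 0, "ty": 0, "tz": -20, "roll": 0, "grip": 50}, {"tx": 0, "ty": 0, "tz": -50, "roll": 0, "grip": 50}, {"tx": 30, "ty": 1, "tz": -55, "roll": 0, "grip": 0}, {"tx": 63, "ty": 1, "tz": -55, "roll": 0, "grip": 0}, {"tx": 63, "ty": 1, "tz": -45, "roll": 0, "grip": 0}, {"tx": 63, "ty": 1, "tz": -35, "roll": 0, "grip": 0}, {"tx": 63, "ty": 1, "tz": -35, "roll": 0, "grip": 0}, {"tx": 63, "ty": 1, "tz": -35, "roll": 0, "grip": 0}], "force": 40}}

```text
clock: 11.65
eef_pos: [0.5446, -0.0366, 0.0901]
tool_rot: [-180.0, 0.0, 45.0]
force: [-0.1, -0.1, -0.6]
finger_gap: 0.0006
```

```bash
python3 -c "
from h import *
st();cap('wrist','w10');cap('side','s1')
im=cv2.imread('pics/s1.png');cv2.imwrite('pics/s1z.png',cv2.resize(im[190:290,250:390],(784,560),interpolation=cv2.INTER_CUBIC))"
```

```text
{'clock': np.float64(11.65), 'q': array([-16.5534,  38.2818,  28.5548, 107.6325, -26.8607,  40.8719,
       -17.4366]), 'eef_pos': array([ 0.5446, -0.0366,  0.0901]), 'tool_rot': array([-1.799939e+02,  4.120000e-02,  4.502060e+01]), 'force': array([-0.0625, -0.1476, -0.6059]), 'wrist_torque': array([-0.0441,  0.1229, -0.0065]), 'finger_gap': np.float64(0.0006)}
```

View pics/w10.png

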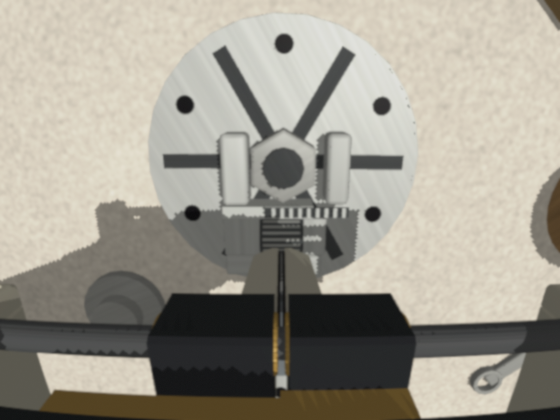

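View pics/s1z.png

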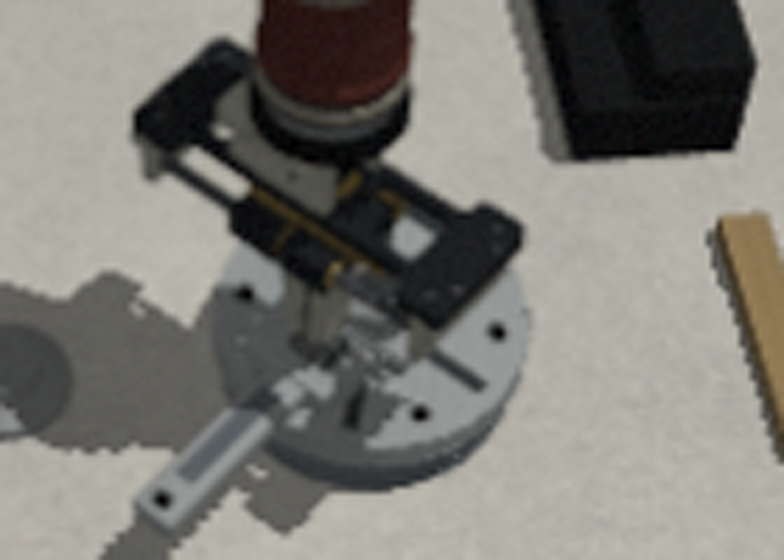

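>>> {"api": "play_rows", "payload": {"series": [{"tx": 2, "ty": 0, "tz": 8, "roll": 0, "grip": 0}, {"tx": 2, "ty": 0, "tz": 13, "roll": 0, "grip": 0}, {"tx": 2, "ty": 0, "tz": 15, "roll": 0, "grip": 0}, {"tx": 2, "ty": 0, "tz": 15, "roll": 0, "grip": 0}]}}

```text
clock: 12.25
eef_pos: [0.5467, -0.034, 0.0757]
tool_rot: [-180.0, -0.0, 45.1]
force: [-1.2, 0.4, 5.4]
finger_gap: 0.0006
```

>>> {"api": "play_rows", "payload": {"series": [{"tx": 0, "ty": 0, "tz": 1, "roll": 0, "grip": 0}, {"tx": 0, "ty": 0, "tz": 1, "roll": 0, "grip": 0}]}}

```text
clock: 12.5
eef_pos: [0.547, -0.0341, 0.0756]
tool_rot: [180.0, -0.1, 45.1]
force: [-2.9, -0.8, 10.7]
finger_gap: 0.0004
```

>>> {"api": "play_rows", "payload": {"series": [{"tx": 2, "ty": 0, "tz": 0.2, "roll": 0, "grip": 0}, {"tx": 4, "ty": 0, "tz": 0.2, "roll": 0, "grip": 0}, {"tx": 6, "ty": 0, "tz": 0.2, "roll": 0, "grip": 0}, {"tx": 8, "ty": 0, "tz": 0.2, "roll": 0, "grip": 0}]}}

```text
clock: 13.0
eef_pos: [0.552, -0.031, 0.0756]
tool_rot: [179.9, 0.1, 45.0]
force: [-4.0, -1.5, 11.2]
finger_gap: 0.0006
```

>>> {"api": "play_rows", "payload": {"series": [{"tx": 2, "ty": 0, "tz": 0, "roll": 0, "grip": 0}, {"tx": 4, "ty": 0, "tz": 0, "roll": 0, "grip": 0}, {"tx": 4, "ty": 0, "tz": 0, "roll": 0, "grip": 0}]}}

```text
clock: 13.38
eef_pos: [0.555, -0.0279, 0.0756]
tool_rot: [179.9, 0.1, 45.1]
force: [-3.0, -1.3, 11.3]
finger_gap: 0.0007
```

```bash
python3 -c "
from h import *
st();cap('wrist','w11')
im=cv2.imread('pics/w11.png');im2=cv2.imread('pics/w10.png')
cv2.imwrite('pics/w11z.png',cv2.resize(np.hstack([im2[110:270,190:370],im[110:270,190:370]]),(800,356),interpolation=cv2.INTER_CUBIC))"
```

```text
{'clock': np.float64(13.375), 'q': array([-16.8962,  40.1149,  27.8619, 106.7271, -27.7766,  39.9476,
       -17.8588]), 'eef_pos': array([ 0.555 , -0.0279,  0.0756]), 'tool_rot': array([1.798888e+02, 5.510000e-02, 4.505260e+01]), 'force': array([-3.0137, -1.3319, 11.3262]), 'wrist_torque': array([-0.5534,  0.8501, -0.026 ]), 'finger_gap': np.float64(0.0007)}
```

View pics/w11z.png

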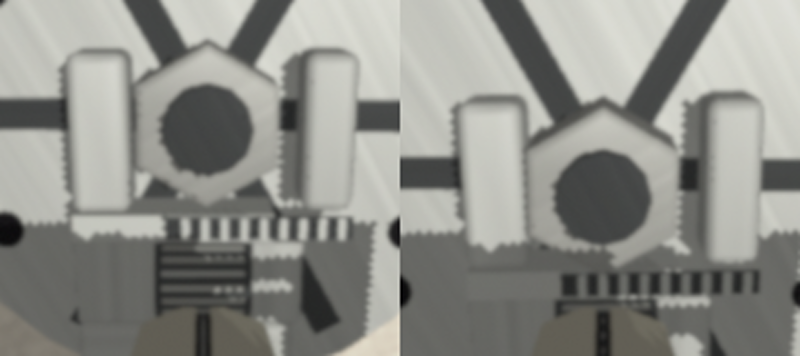

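>>> {"api": "play_rows", "payload": {"series": [{"tx": 0, "ty": 0, "tz": -6, "roll": 0, "grip": 0}, {"tx": -12, "ty": 0, "tz": -6, "roll": 0, "grip": 0}, {"tx": -12, "ty": 0, "tz": -2, "roll": 0, "grip": 0}, {"tx": -12, "ty": 0, "tz": 0, "roll": 0, "grip": 0}, {"tx": -12, "ty": 0, "tz": 0, "roll": 0, "grip": 0}, {"tx": -10, "ty": 0, "tz": 0, "roll": 0, "grip": 0}, {"tx": -8, "ty": 0, "tz": 0, "roll": 0, "grip": 0}, {"tx": -6, "ty": 0, "tz": 0, "roll": 0, "grip": 0}, {"tx": -4, "ty": 0, "tz": 0, "roll": 0, "grip": 0}, {"tx": -2, "ty": 0, "tz": 0, "roll": 0, "grip": 0}, {"tx": 0, "ty": 0, "tz": 0, "roll": 0, "grip": 0}, {"tx": 0, "ty": 0, "tz": 0, "roll": 0, "grip": 0}]}}

```text
clock: 14.92
eef_pos: [0.5541, -0.0267, 0.0755]
tool_rot: [-179.9, 0.1, 45.1]
force: [-5.7, -1.0, 14.7]
finger_gap: 0.0004
```

```bash
cat >> h.py <<'E'
def look(f):
    cap('wrist',f);im=cv2.imread(f'pics/{f}.png');cv2.imwrite(f'pics/{f}z.png',cv2.resize(im[110:270,190:370],(675,600),interpolation=cv2.INTER_CUBIC))
E
python3 -c "
from h import *
st();look('w12')"
```

```text
{'clock': np.float64(14.925), 'q': array([-16.9082,  40.0992,  27.7982, 106.7637, -27.8221,  40.0621,
       -17.851 ]), 'eef_pos': array([ 0.5541, -0.0267,  0.0755]), 'tool_rot': array([-1.799376e+02,  5.150000e-02,  4.507520e+01]), 'force': array([-5.7409, -1.0201, 14.6727]), 'wrist_torque': array([-0.2184,  1.296 ,  0.0015]), 'finger_gap': np.float64(0.0004)}
```

View pics/w12z.png

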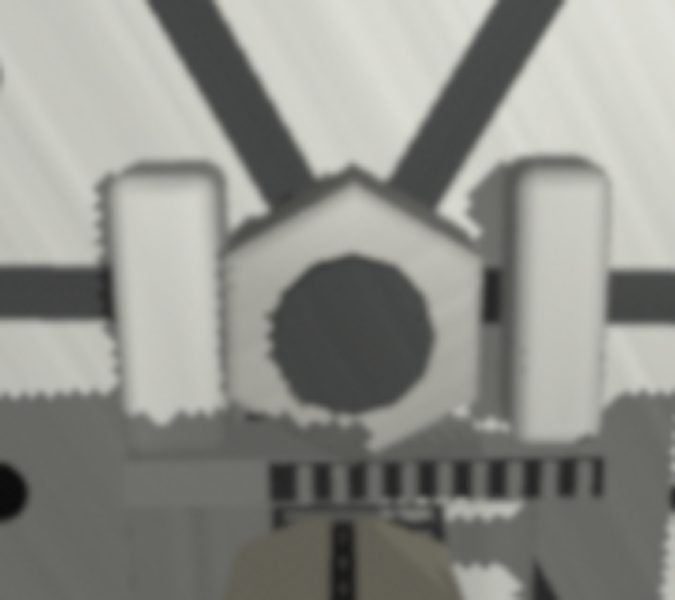

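```bash
python3 -c "
from h import *
ims=[cv2.imread(f'pics/{f}.png')[120:250,200:360] for f in('w10','w11','w12')]
A=np.vstack([cv2.resize(i[{0:(5,75),1:(25,95),2:(25,95)}[k][0]:{0:(5,75),1:(25,95),2:(25,95)}[k][1]],(640,280),interpolation=cv2.INTER_CUBIC)[:200] for k,i in enumerate(ims)])
cv2.imwrite('pics/cmp.png',A)"
```

```text
(no output)
```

View pics/cmp.png

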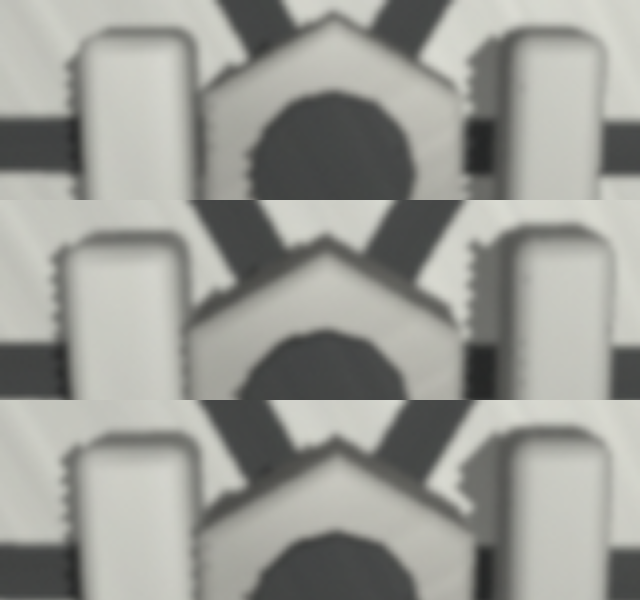

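>>> {"api": "play_rows", "payload": {"series": [{"tx": 0, "ty": 0, "tz": -6, "roll": 0, "grip": 0}, {"tx": -12, "ty": 0, "tz": -6, "roll": 0, "grip": 0}, {"tx": -12, "ty": 0, "tz": -2, "roll": 0, "grip": 0}, {"tx": -12, "ty": 0, "tz": -0.4, "roll": 0, "grip": 0}, {"tx": -12, "ty": 0, "tz": -0.4, "roll": 0, "grip": 0}, {"tx": -10, "ty": 0, "tz": -0.4, "roll": 0, "grip": 0}, {"tx": -8, "ty": 0, "tz": -0.4, "roll": 0, "grip": 0}, {"tx": -6, "ty": 0, "tz": -0.4, "roll": 0, "grip": 0}, {"tx": -4, "ty": 0, "tz": -0.4, "roll": 0, "grip": 0}, {"tx": -2, "ty": 0, "tz": -0.4, "roll": 0, "grip": 0}, {"tx": 0, "ty": 0, "tz": -0.4, "roll": 0, "grip": 0}, {"tx": 0, "ty": 0, "tz": -0.4, "roll": 0, "grip": 0}]}}

```text
clock: 16.48
eef_pos: [0.554, -0.0269, 0.0755]
tool_rot: [-179.9, 0.1, 45.1]
force: [-4.5, -1.5, 13.1]
finger_gap: 0.0002
```

```bash
python3 -c "
from h import *
st();look('w13')"
```

```text
{'clock': np.float64(16.475), 'q': array([-16.9224,  40.1005,  27.8286, 106.7624, -27.8034,  40.0845,
       -17.8633]), 'eef_pos': array([ 0.554 , -0.0269,  0.0755]), 'tool_rot': array([-1.799377e+02,  7.940000e-02,  4.506850e+01]), 'force': array([-4.4834, -1.4782, 13.0832]), 'wrist_torque': array([-0.2846,  1.2406, -0.0048]), 'finger_gap': np.float64(0.0002)}
```

View pics/w13z.png

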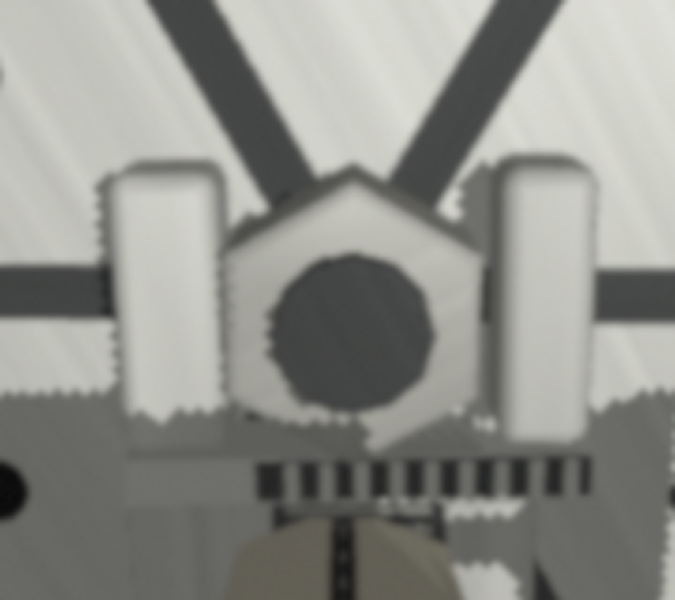

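>>> {"api": "play_rows", "payload": {"series": [{"tx": 0, "ty": 0, "tz": -6, "roll": 0, "grip": 0}, {"tx": -12, "ty": 0, "tz": -6, "roll": 0, "grip": 0}, {"tx": -12, "ty": 0, "tz": -2, "roll": 0, "grip": 0}, {"tx": -12, "ty": 0, "tz": 0, "roll": 0, "grip": 0}, {"tx": -12, "ty": 0, "tz": 0, "roll": 0, "grip": 0}, {"tx": -10, "ty": 0, "tz": 0, "roll": 0, "grip": 0}, {"tx": -8, "ty": 0, "tz": 0, "roll": 0, "grip": 0}, {"tx": -6, "ty": 0, "tz": 0, "roll": 0, "grip": 0}, {"tx": -4, "ty": 0, "tz": 0, "roll": 0, "grip": 0}, {"tx": -2, "ty": 0, "tz": 0, "roll": 0, "grip": 0}, {"tx": 0, "ty": 0, "tz": 0, "roll": 0, "grip": 0}, {"tx": 0, "ty": 0, "tz": 0, "roll": 0, "grip": 0}]}}

```text
clock: 18.02
eef_pos: [0.554, -0.0268, 0.0755]
tool_rot: [-179.9, 0.1, 45.1]
force: [-4.3, -1.2, 12.6]
finger_gap: 0.0006
```

```bash
python3 -c "
from h import *
st();look('w14')"
```

```text
{'clock': np.float64(18.025), 'q': array([-16.9307,  40.1013,  27.8308, 106.7616, -27.8086,  40.0876,
       -17.8568]), 'eef_pos': array([ 0.554 , -0.0268,  0.0755]), 'tool_rot': array([-1.799352e+02,  7.810000e-02,  4.507790e+01]), 'force': array([-4.2904, -1.1721, 12.5652]), 'wrist_torque': array([-0.2514,  1.2542, -0.0032]), 'finger_gap': np.float64(0.0006)}
```

View pics/w14z.png

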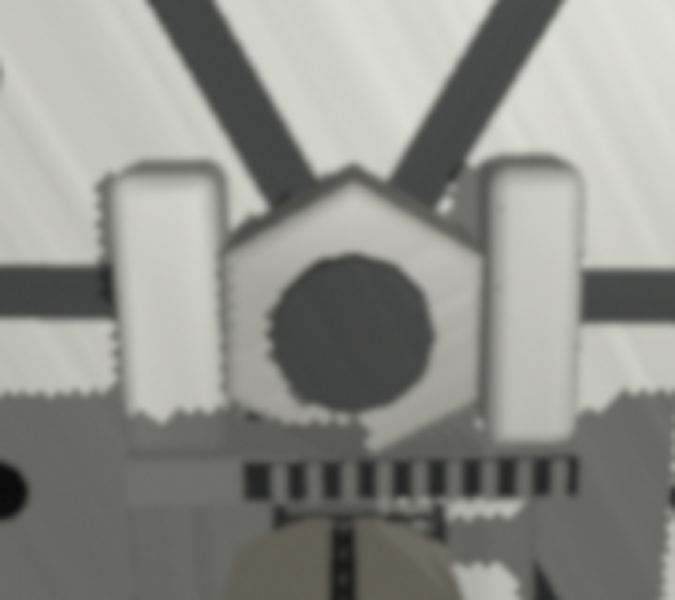

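>>> {"api": "play_rows", "payload": {"series": [{"tx": 0, "ty": 0, "tz": -6, "roll": 0, "grip": 0}, {"tx": -12, "ty": 0, "tz": -6, "roll": 0, "grip": 0}, {"tx": -12, "ty": 0, "tz": -2, "roll": 0, "grip": 0}, {"tx": -12, "ty": 0, "tz": 0, "roll": 0, "grip": 0}, {"tx": -12, "ty": 0, "tz": 0, "roll": 0, "grip": 0}, {"tx": -10, "ty": 0, "tz": 0, "roll": 0, "grip": 0}, {"tx": -8, "ty": 0, "tz": 0, "roll": 0, "grip": 0}, {"tx": -6, "ty": 0, "tz": 0, "roll": 0, "grip": 0}, {"tx": -4, "ty": 0, "tz": 0, "roll": 0, "grip": 0}, {"tx": -2, "ty": 0, "tz": 0, "roll": 0, "grip": 0}, {"tx": 0, "ty": 0, "tz": 0, "roll": 0, "grip": 0}, {"tx": 0, "ty": 0, "tz": 0, "roll": 0, "grip": 0}]}}

```text
clock: 19.58
eef_pos: [0.5536, -0.0276, 0.0755]
tool_rot: [-179.9, 0.1, 45.0]
force: [-4.2, -1.2, 13.2]
finger_gap: 0.0003
```

```bash
python3 -c "
from h import *
st();look('w15')"
```

```text
{'clock': np.float64(19.575), 'q': array([-16.9212,  40.1038,  27.892 , 106.7899, -27.7661,  40.1021,
       -17.8532]), 'eef_pos': array([ 0.5536, -0.0276,  0.0755]), 'tool_rot': array([-1.799425e+02,  1.466000e-01,  4.504920e+01]), 'force': array([-4.1903, -1.2452, 13.2428]), 'wrist_torque': array([-0.5116,  1.3932,  0.0247]), 'finger_gap': np.float64(0.0003)}
```

View pics/w15z.png

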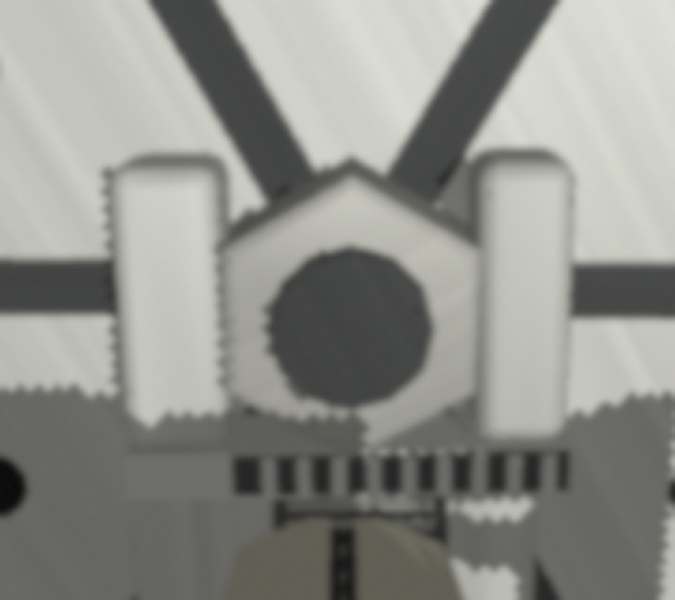

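>>> {"api": "play_rows", "payload": {"series": [{"tx": 0, "ty": 0, "tz": -6, "roll": 0, "grip": 0}, {"tx": -12, "ty": 0, "tz": -6, "roll": 0, "grip": 0}, {"tx": -12, "ty": 0, "tz": -2, "roll": 0, "grip": 0}, {"tx": -12, "ty": 0, "tz": 0, "roll": 0, "grip": 0}, {"tx": -12, "ty": 0, "tz": 0, "roll": 0, "grip": 0}, {"tx": -10, "ty": 0, "tz": 0, "roll": 0, "grip": 0}, {"tx": -8, "ty": 0, "tz": 0, "roll": 0, "grip": 0}, {"tx": -6, "ty": 0, "tz": 0, "roll": 0, "grip": 0}, {"tx": -4, "ty": 0, "tz": 0, "roll": 0, "grip": 0}, {"tx": -2, "ty": 0, "tz": 0, "roll": 0, "grip": 0}, {"tx": 0, "ty": 0, "tz": 0, "roll": 0, "grip": 0}, {"tx": 0, "ty": 0, "tz": 0, "roll": 0, "grip": 0}]}}

```text
clock: 21.12
eef_pos: [0.5506, -0.0307, 0.0755]
tool_rot: [-179.9, 0.5, 44.9]
force: [-9.8, -5.5, 17.7]
finger_gap: 0.0004
```

```bash
python3 -c "
from h import *
st();look('w16')"
```

```text
{'clock': np.float64(21.125), 'q': array([-16.8561,  40.0802,  28.1236, 106.9874, -27.5573,  40.2384,
       -17.8408]), 'eef_pos': array([ 0.5506, -0.0307,  0.0755]), 'tool_rot': array([-179.8511,    0.4862,   44.9194]), 'force': array([-9.7529, -5.5347, 17.739 ]), 'wrist_torque': array([-1.4037,  2.4268,  0.0244]), 'finger_gap': np.float64(0.0004)}
```

View pics/w16z.png

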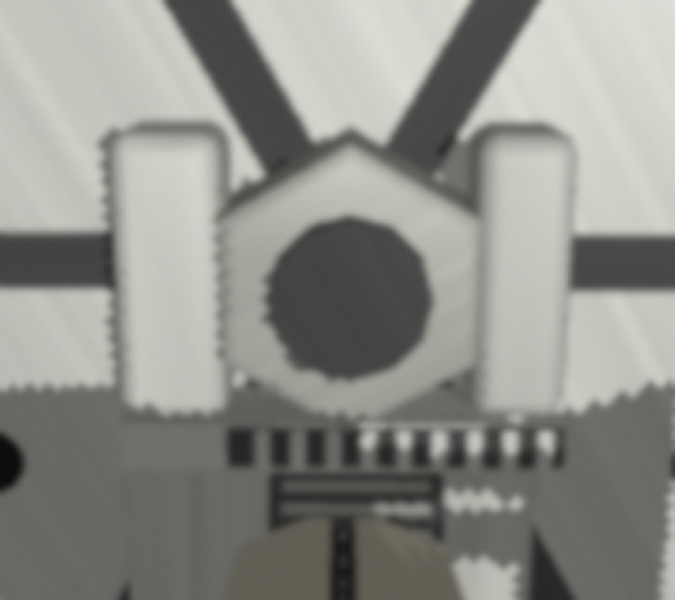

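>>> {"api": "play_rows", "payload": {"series": [{"tx": -1, "ty": 0, "tz": -15, "roll": 0, "grip": 0}, {"tx": -1, "ty": 0, "tz": -45, "roll": 0, "grip": 0}, {"tx": -35, "ty": 0, "tz": -45, "roll": 0, "grip": 50}, {"tx": -70, "ty": 0, "tz": -45, "roll": 0, "grip": 60}, {"tx": -74, "ty": 0, "tz": -45, "roll": 0, "grip": 60}, {"tx": -74, "ty": 0, "tz": -45, "roll": 0, "grip": 60}]}}

```text
clock: 21.92
eef_pos: [0.5039, -0.0772, 0.1194]
tool_rot: [180.0, -0.1, 45.2]
force: [-0.0, 0.3, 0.3]
finger_gap: 0.0361
```

```bash
python3 -c "
from h import *
st();cap('wrist','w17')"
```

```text
{'clock': np.float64(21.925), 'q': array([-13.5716,  33.267 ,  30.0524, 111.9355, -24.7755,  41.1374,
       -13.4281]), 'eef_pos': array([ 0.5039, -0.0772,  0.1194]), 'tool_rot': array([ 1.799862e+02, -7.830000e-02,  4.517550e+01]), 'force': array([-0.0471,  0.2864,  0.2761]), 'wrist_torque': array([-0.045 ,  0.0564,  0.0473]), 'finger_gap': np.float64(0.0361)}
```

View pics/w17.png

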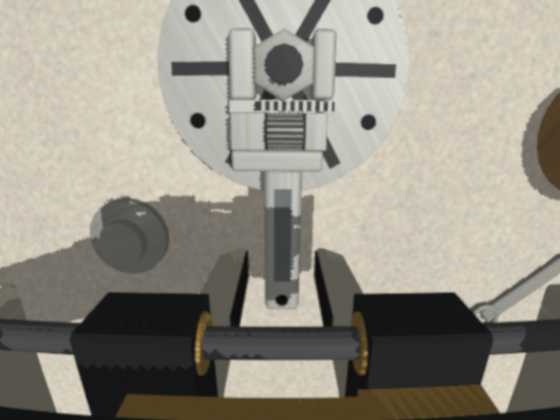

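>>> {"api": "play_rows", "payload": {"series": [{"tx": -1, "ty": 0, "tz": 35, "roll": 0, "grip": 60}, {"tx": -2, "ty": 0, "tz": 60, "roll": 0, "grip": 60}, {"tx": -2, "ty": 0, "tz": 71, "roll": 0, "grip": 60}, {"tx": -2, "ty": 0, "tz": 71, "roll": 0, "grip": 30}, {"tx": -2, "ty": 0, "tz": 71, "roll": 0, "grip": 15}, {"tx": -2, "ty": 0, "tz": 71, "roll": 0, "grip": 15}, {"tx": -2, "ty": 0, "tz": 71, "roll": 0, "grip": 15}], "force": 25}}

```text
clock: 22.85
eef_pos: [0.5021, -0.0797, 0.049]
tool_rot: [179.9, -0.1, 45.1]
force: [0.7, 0.1, 0.7]
finger_gap: 0.0257
```

```bash
python3 -c "
from h import *
st();look('w18')
s=sensors.sense();n=np.array([.582,-.0012]);p=s['eef_pos'][:2]-n
R=Ro.from_euler('xyz',s['tool_rot'],degrees=True).as_matrix()
print('r',np.linalg.norm(p),np.degrees(np.arctan2(-p[1],-p[0])))
for a in range(5,66,5):
    t=np.radians(-a);q=np.array([[np.cos(t),-np.sin(t)],[np.sin(t),np.cos(t)]])@p
    d=R.T@np.r_[q-p,0]*1000;print(a,d.round(1))
"
```

```text
{'clock': np.float64(22.85), 'q': array([ -9.4799,  39.2465,  24.5969, 115.2267, -30.1079,  31.6401,
        -8.5991]), 'eef_pos': array([ 0.5021, -0.0797,  0.049 ]), 'tool_rot': array([ 1.799075e+02, -5.100000e-02,  4.511520e+01]), 'force': array([0.6687, 0.1145, 0.7145]), 'wrist_torque': array([ 0.0502,  0.0808, -0.1463]), 'finger_gap': np.float64(0.0257)}
r 0.1120509787279686 44.49209504123373
5 [ 0.5 -9.8 -0. ]
10 [  1.9 -19.4  -0. ]
15 [  4.1 -29.   -0. ]
20 [  7.2 -38.3  -0. ]
25 [ 11.  -47.2  -0.1]
30 [ 15.6 -55.9  -0.1]
35 [ 20.9 -64.1  -0.1]
40 [ 27.  -71.7  -0.1]
45 [ 33.6 -78.9  -0.1]
50 [ 40.9 -85.4  -0.1]
55 [ 48.7 -91.3  -0.1]
60 [ 57.  -96.4  -0.1]
65 [ 6.580e+01 -1.009e+02 -1.000e-01]
```

>>> {"api": "play_rows", "payload": {"series": [{"tx": 0.5, "ty": -9.8, "tz": 0, "roll": 5, "grip": 15}, {"tx": 1.9, "ty": -19.4, "tz": 0, "roll": 10, "grip": 15}, {"tx": 4.1, "ty": -29, "tz": 0, "roll": 15, "grip": 15}, {"tx": 7.2, "ty": -38.3, "tz": 0, "roll": 20, "grip": 15}, {"tx": 7.2, "ty": -38.3, "tz": 0, "roll": 20, "grip": 15}]}}

```text
clock: 23.52
eef_pos: [0.4802, -0.0482, 0.0489]
tool_rot: [179.8, -0.1, 25.1]
force: [1.4, -1.3, 1.5]
finger_gap: 0.0261
```

```bash
python3 -c "
from h import *
st();look('w19')"
```

```text
{'clock': np.float64(23.525), 'q': array([-16.4889,  38.9557,  29.8149, 119.3459, -37.3037,  30.8918,
       -24.242 ]), 'eef_pos': array([ 0.4802, -0.0482,  0.0489]), 'tool_rot': array([ 1.798472e+02, -7.700000e-02,  2.509930e+01]), 'force': array([ 1.4452, -1.318 ,  1.4782]), 'wrist_torque': array([-0.3132, -0.0374, -0.2205]), 'finger_gap': np.float64(0.0261)}
```

View pics/w19.png

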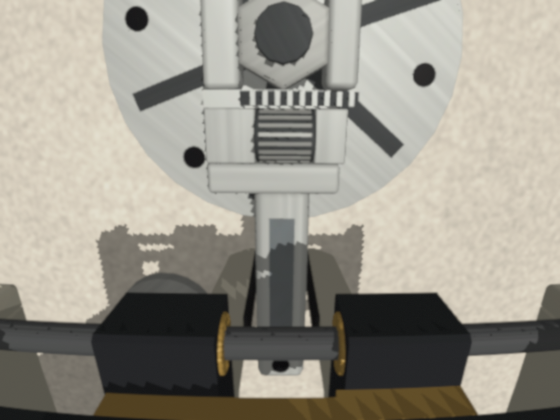

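>>> {"api": "play_rows", "payload": {"series": [{"tx": 0.5, "ty": -9.8, "tz": 0, "roll": 5, "grip": 15}, {"tx": 1.9, "ty": -19.4, "tz": 0, "roll": 10, "grip": 15}, {"tx": 4.1, "ty": -29, "tz": 0, "roll": 15, "grip": 15}, {"tx": 7.2, "ty": -38.3, "tz": 0, "roll": 20, "grip": 15}, {"tx": 11, "ty": -47.2, "tz": 0, "roll": 25, "grip": 15}, {"tx": 15.6, "ty": -55.9, "tz": 0, "roll": 30, "grip": 15}, {"tx": 20.9, "ty": -64.1, "tz": 0, "roll": 35, "grip": 15}, {"tx": 27, "ty": -71.7, "tz": 0, "roll": 40, "grip": 15}, {"tx": 28, "ty": -72.8, "tz": 0, "roll": 41, "grip": 15}, {"tx": 28, "ty": -72.8, "tz": 0, "roll": 41, "grip": 15}, {"tx": 28, "ty": -72.8, "tz": 0, "roll": 41, "grip": 15}]}}

```text
clock: 24.95
eef_pos: [0.4745, 0.0288, 0.0488]
tool_rot: [179.9, -0.1, -15.9]
force: [-0.2, -4.4, 4.9]
finger_gap: 0.0259
```

```bash
python3 -c "
from h import *
st();look('w20')"
```

```text
{'clock': np.float64(24.95), 'q': array([-32.994 ,  42.1348,  41.9724, 120.6315, -49.4354,  36.0492,
       -61.8802]), 'eef_pos': array([0.4745, 0.0288, 0.0488]), 'tool_rot': array([ 1.799271e+02, -1.258000e-01, -1.590540e+01]), 'force': array([-0.1595, -4.4413,  4.9118]), 'wrist_torque': array([-1.1306,  0.0296, -0.0511]), 'finger_gap': np.float64(0.0259)}
```

View pics/w20.png

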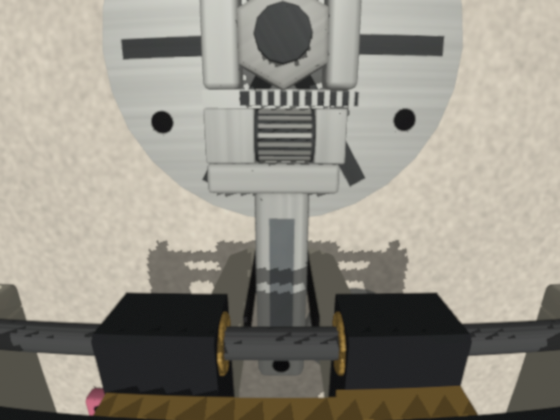

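>>> {"api": "play_rows", "payload": {"series": [{"tx": 0, "ty": 0, "tz": 0, "roll": 0, "grip": 35}, {"tx": 0, "ty": 0, "tz": 0, "roll": 0, "grip": 55}, {"tx": 0, "ty": 0, "tz": 0, "roll": 0, "grip": 55}, {"tx": 0, "ty": 0, "tz": -20, "roll": 0, "grip": 55}, {"tx": 0, "ty": 0, "tz": -60, "roll": 0, "grip": 55}, {"tx": 0, "ty": 0, "tz": -110, "roll": 0, "grip": 55}, {"tx": 30, "ty": 0, "tz": -130, "roll": 0, "grip": 55}, {"tx": 60, "ty": 0, "tz": -130, "roll": 0, "grip": 55}, {"tx": 60, "ty": 0, "tz": -130, "roll": 0, "grip": 55}, {"tx": 60, "ty": 0, "tz": -130, "roll": 0, "grip": 55}]}}

```text
clock: 26.25
eef_pos: [0.5301, 0.0146, 0.1776]
tool_rot: [-180.0, 0.2, -15.9]
force: [-0.3, -1.0, -0.0]
finger_gap: 0.0552
```

```bash
python3 -c "
from h import *
st();cap('wrist','w21');cap('scene','sc2');cap('side','s2')
im=cv2.imread('pics/w21.png');cv2.imwrite('pics/w21z.png',cv2.resize(im[110:260,190:390],(800,600),interpolation=cv2.INTER_CUBIC))"
```

```text
{'clock': np.float64(26.25), 'q': array([-36.8851,  36.5855,  53.7359, 105.352 , -35.1632,  56.6292,
       -73.8894]), 'eef_pos': array([0.5301, 0.0146, 0.1776]), 'tool_rot': array([-1.799905e+02,  1.760000e-01, -1.586550e+01]), 'force': array([-0.2549, -0.9665, -0.0292]), 'wrist_torque': array([0.0212, 0.192 , 0.0462]), 'finger_gap': np.float64(0.0552)}
```

View pics/w21z.png

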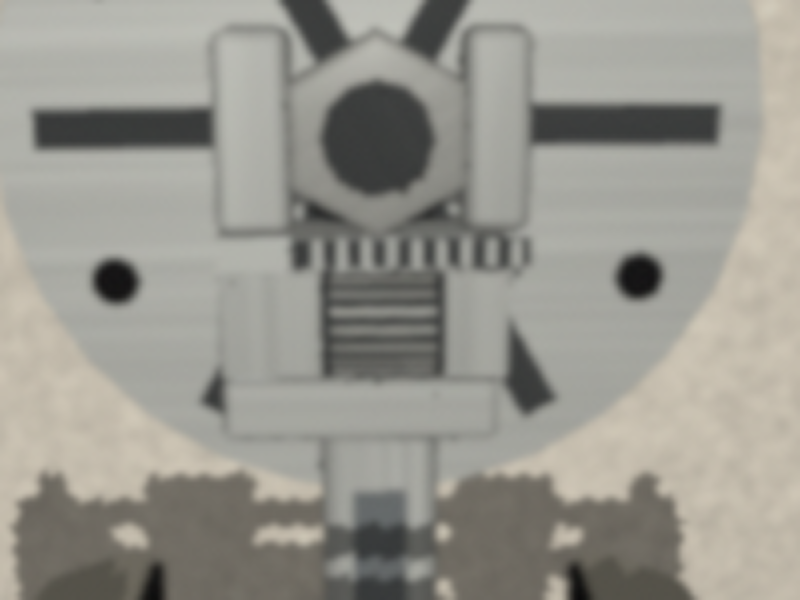

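View pics/s2.png

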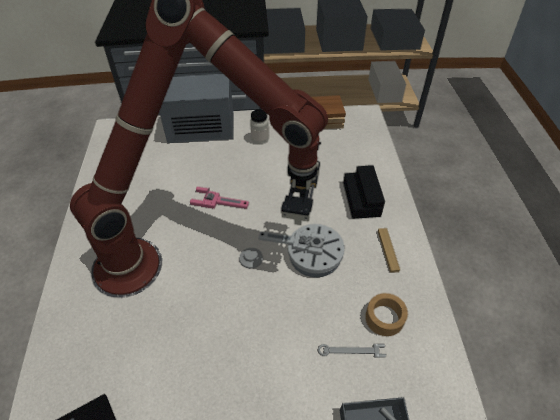

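```bash
python3 -c "
from h import *
z=load('w21')
p=np.array([(377,30),(377,235),(377,137)])/4+[190,110]-.4
P=onz(z,p,.072);d=P[0]-P[1];print(P.round(4),np.degrees(np.arctan2(d[1],d[0])))
print(job_done());st()"
```

```text
[[ 0.6019 -0.0075  0.072 ]
 [ 0.5623  0.0037  0.072 ]
 [ 0.5816 -0.0017  0.072 ]] -15.779073401229828
the job is handed in; nothing more can be done
None
the job is handed in; nothing more can be done
```

The job is done and handed in at about 26 s of the 72 s allowed. I got no verdict back.

- **Placing the wrench:** I gripped the adjustable wrench by its handle, carried it to the faceplate and laid it flat with the open jaws around the nut.
- **Closing the jaw:** I rolled the worm with the closed fingertips in six strokes. On the last stroke the worm stopped turning: the fingertips held about 4 mm short of their target and the drag force rose to about 11 N. I took that as the jaw being tight on the nut.
- **Tightening:** I gripped the handle again and swung the gripper 61° clockwise around the nut, then let go and lifted clear.

**Last checks:**
- The final wrist picture shows both jaw faces against the nut, with the wrench lying flat.
- The nut's corner direction went from about 46° to −15.8°, a turn of about 61°, give or take 1–2°. The slots in the faceplate lined up with the nut again, as a 60° turn would give.
- In the side view the other things look undisturbed. I did not measure their positions again.
- The force reading was close to zero before I handed in.

**What did not match:**
- The pressing force was slightly above the suggested 14 N twice: 14.7 N at the end of stroke 2, and 17.7 N while the worm was stalled.
- The opening I measured in the pictures was only good to about 1 mm, so "snug" rests mainly on the stall.

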